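# Nip a watch in the crystal press with a tommy bar

## Robot

A 6-joint arm with a two-finger parallel gripper is mounted at the origin on the work surface. World frame = base frame: x ahead of the robot, y to its left, z up, the work surface at z = 0. Lengths are in mm, angles in rad, forces in N, time in s.
With the tool pointing down it reaches from about 300 to 775 mm from the base axis. Payload 14.6 kg.
Tool frame: the origin (TCP) lies midway between the tips of the shut fingers; the grasp point (between the pads) lies 19 mm behind it (manip.hold_point_z is the distance from the TCP to the grasp point, in mm); z points along the fingers, y is the direction in which the jaws open and shut (so a half turn about z gives the same grasp; the last joint's range is limited). The gripper opens to 94 mm and grips with 3 to 60 N. Pads are 16 mm wide; open, the fingers measure 119 mm over their backs; the gripper's body (75 mm by 177 mm) begins 78 mm behind the grasp point.
Start: joints at [-1.373, 0.3, 1.521, -0, 1.321, -0.067], TCP at [143.937, -530.821, 170.146] pointing down, gripper open.
Joint ranges: [-3.03, 3.03], [-0.79, 2.21], [0.23, 2.52], [-1.04, 4.18], [0, 3.07], [-2.55, 2.55]. Speed limits (rad/s): [2.22, 2.22, 2.57, 3.14, 3.14, 3.14].

## Interface

Orientations are given as [roll, pitch, yaw] about the fixed x, y, z axes, in that order (R = Rz(yaw) Ry(pitch) Rx(roll)).
In Python, from cell import manip gives the robot as it stands.
- The arm moves only by the shell command python3 -m crank 'ROWS' [OPENING] [FORCE]. ROWS is JSON, a list of rows, each an object with "offset": the shift along the world's x, y, z in m, a list of three; "spin": the turn about the world's z in degrees. In form: [{"offset": [dx, dy, dz], "spin": spin}, ...]. A call has exactly 8 rows; each row is the pose to reach, as a shift and turn from the pose measured when the call began; what a row does not reach only later rows make up. A row lasts 1/12 s, in which the tool goes at most 41.7 mm and 7.16 degrees, less where a joint would pass 70% of its speed; a pose out of reach is approached as far as the arm can. A call with a gripper value outside its range is refused whole. OPENING is the opening, from 0 (shut) to 1 (fully open), set as the call begins (- or left out, the last holds). The fingers move at their own pace and stop on an object; FORCE is the grip in N (left out, the last holds). Time passes only in rows, so rows that repeat a pose let the fingers close, or fill a call up. It gives the time, the measured TCP pose, the force and the opening at its end, in the units of the state.
- manip.read_state(): the state, without advancing time (a new reading comes with each control period).
- manip.camera(name): name is "side" or "top"; returns a dict with "pixels" (384x512x3 uint8, red, green, blue), "fx", "fy", "cx", "cy" (pixels), "extrinsics" (4x4, takes a point from world to camera coordinates). Camera axes: x right, y down, z forward; pixel columns grow to the right and rows downward; lengths in mm; the calibration is good to about 2 mm. A picture is of the moment at which its call begins. There is no depth.
- manip.sign_off(): hands the job in, once; it reports no verdict.
Trained networks look in a picture, given as the dict that the camera call returned (one of the last four; its "shot" number tells which), for a name from the list of things; names that differ only in an ending like _2 or _b are one class to them, and where a whole thing is asked for, a point or a joint stands for the part that bears it (a point fixed in the world has none). Each returns a list of dicts, best first, with "conf" (0 to 1); they miss things now and then, are a little off and sometimes report something else, mostly with a low value. They report only what shows in the picture. A call takes as long as a camera call.
- manip.search_frame(picture, name): "location" ([x, y, z] in mm, in world coordinates, good to about 4 mm: the middle of the surface that is visible of it).
- manip.masks_of(picture, name): "mask" (384x512 bool, what is visible of it).
The state is a dict: "clock": time; "joints": joint angles; "qd": joint speeds; "effort": joint torques, N m; "eef_pos": TCP position; "eef_rot": TCP orientation; "wrist_force": force on the tool from outside, world axes, zero at the start; "moment": the same for the moment, N m; "finger_gap": finger opening in mm.
Only numpy, scipy, OpenCV 4.12 (cv2) and the standard library are available. Lean on these libraries where they do the work, as an engineer would, in place of code of your own. Each camera call takes 0.05 s, during which the arm holds its last target. There are 200 camera calls.

## Task

Take the steel tommy bar off its wooden rest and, with its thin end in the side holes of the press's round collar, turn the collar clockwise seen from above, moving the bar to another hole when a pillar stops it, until the rising watch meets the sprung pad. From that first touch turn about 15 degrees more, so that the glass is pressed firmly but not cracked, then lay the bar back in the notches of its rest. Turn the collar only with the bar, do not force bar or hand against the press, and leave the other things where they are.

Things in the scene. Friction and masses are not known exactly. Their poses are not given: they have to be found in the camera images.
- press: Crystal press fixed to the bench: round grey base 176 mm across, 22 mm high; three pillars 16 mm thick at 66 mm from the axis, carrying a three-armed head 182 to 217 mm up. Origin: on the collar's axis at bench level. -x is its open front; pillars stand 69 degrees to either side of the front and at the back, so a bar in a hole swings only from about 57 degrees left of the front to 57 degrees right.
- head (a point): Point on the axis under the press's head, 182 mm above the bench. Below it hangs a black sprung pad, 34 mm across. How low the pad is set differs each time and is not reported: it must be felt. The watch first meets it after 106 to 126 degrees of collar turn from the start, always more than one swing of the bar.
- collar: Round steel collar of the press's screw jack, 88 mm across, 44 mm high, upright. Origin: on its axis, mid-height, level with the holes, 60 mm above the bench. Its side has eight radial holes 45 degrees apart; its +x axis points out through one. A dark line on top lies over each. Clockwise from above lifts table and watch 0.14 mm per degree; it stays where it is left.
- collar_hole (a point): Centre of the mouth of the hole on the collar's +x axis, 44 mm from the collar's axis; the other holes are the same. Holes are square, 12 mm wide and high, with a 2 mm bevelled mouth; the floor lies 18.5 mm from the collar's axis (25 mm deep). Pushed in 23 mm, the bar's tip stands 21 mm from the axis and the bar's origin 141 mm from it.
- watch: Steel watch without strap, 41 mm across and 12 mm thick, glass up, in the shallow round nest of the jack's table. Origin: centre of its underside, 112 mm above the bench at the start. After first touch the pad presses it with about 2.1 N more for each degree of collar turn; too much cracks the glass (about 38 degrees).
- bar: Steel tommy bar, 182 mm long, 0.12 to 0.2 kg, lying level. Origin: middle of its square ribbed handle, 16 x 16 mm and 70 mm long. +x points along the bar to its round thin end, 10 mm thick from 35 mm to 120 mm from the origin. To -x a square 10 mm tail ends 62 mm from the origin.
- bar_tip (a point): The bar's slightly tapered tip, 120 mm from its origin along +x. The fit is loose: levering, the bar leans about 8 degrees in its hole and the collar trails it. Turning the collar takes about 0.5 N m all the way (3.6 N at 140 mm from the axis); from the first touch of watch and pad the load climbs by 0.016 N m per degree (after 15 degrees: 1.8 N more at 140 mm).
- rest: Wooden rest fixed to the bench: board 190 x 56 x 7 mm with two notched uprights 8 mm thick, 48 mm to -x and 72 mm to +x of the origin. Origin: at bench level under the middle of the bar's handle. The bar lies along its x axis, thin end to +x, axis 35 mm above the bench; notches 14 mm wide, flared at the top, cheeks 41 mm high. Fingers have room between the uprights.
- tray: Black parts tray, 150 x 110 x 20 mm, fixed; a spare watch and a brass ring lie in it. Origin: centre of its underside. Tray and rest stand on opposite sides of the press and may have changed places.
- spare_watch: Spare watch in the tray, 41 mm across, 12 mm thick; not to be moved. Origin: centre of its underside.
- loupe: Black loupe standing on the bench, 36 mm across, 34 mm high; not to be moved. Origin: centre of its underside.
- oil_jar: Small amber jar, 34 mm across, 45 mm high; not to be moved. Origin: centre of its underside.
- driver: Small screwdriver lying on the bench between robot and press, 130 mm long, at most 30 mm high; not to be moved. Origin: on the bench beneath it.
- tweezers: Steel tweezers lying behind the press, 130 mm long, 8 mm high; not to be moved. Origin: on the bench under the middle.
- small_hammer: Small hammer lying at the side of the bench, 170 mm long; not to be moved. Origin: on the bench near its middle.
- case_ring: Brass ring in the tray, 38 mm across, 6 mm high; not to be moved. Origin: centre of its underside.

How it is judged (in metres and radians):
On the way, in this order (a step that is already met when the one before it is completed fails the run):
1. the watch has been raised more than 5 mm by turning the collar with the bar (distance of watch from where it was at the start of the episode above 0.005 m and contact force between bar and collar above 0.5 N), for 0.1 s.
2. the watch presses on the pad with more than 12 N (contact force between watch and press above 12 N), for 0.2 s.
At the end, for the whole second after the job is handed in: The watch lies level (within 0.1 rad) and is pressed against the press's pad with 12 to 60 N (6 to 29 degrees past the first touch). The bar lies still in both notches of the rest: its origin within 12 mm along and 8 mm across of its place, 30 to 40 mm high, in line within 0.1 rad (contact force between watch and press between 12 and 60 N and angle between watch's own z axis and vertical below 0.1 rad and z of bar in the frame of rest between 0.03 and 0.04 m and x of bar in the frame of rest between -0.012 and 0.012 m and y of bar in the frame of rest between -0.008 and 0.008 m and angle between the x axis of bar and the x axis of rest, either way round below 0.1 rad and linear speed of bar below 0.01 m/s).
It fails at once if the glass is cracked: the watch is pressed on the pad with more than 80 N (about 38 degrees past the first touch) (contact force between watch and press above 80 N).
It fails at once if the bar is forced against the press's pillars, base or head with more than 20 N (contact force between bar and press above 20 N).
It fails at once if the fingers or the arm touch the collar or the watch with more than 2 N (contact force between any of the fingers, the arm and collar above 2 N or contact force between any of the fingers, the arm and watch above 2 N).
It fails at once if the hand or arm strikes the press with more than 15 N (contact force between any of the fingers, the arm and press above 15 N).
It fails at once if one of the other things on the bench is moved by more than 20 mm (distance of any of spare_watch, case_ring, loupe, oil_jar, driver, tweezers, small_hammer from where it was at the start of the episode above 0.02 m).
It also fails if it takes over 72 s, if anything falls off the work surface, if the arm or the gripper's body presses on something with over 40 N, if the wrist force passes 120 N, or if a joint passes its speed limit or range.

## Working session

There is one attempt and no reset: what is moved stays moved. The work goes in short steps, Python scripts to look and compute and a shell command to move; the robot and the scene stay as the last step left them, time stands still between calls to the robot, and variables do not carry over. Pictures are saved under pics/ and viewed, about 8 in all and at most 12, crops included, and the job is handed in when it is done.

```bash
ls; mkdir -p pics; cat > h.py <<'E'
from cell import manip
import numpy as np, cv2
def save(p,name,crop=None,s=1):
    im=p["pixels"][:,:,::-1]
    if crop: im=im[crop[1]:crop[3],crop[0]:crop[2]]
    cv2.imwrite("pics/"+name,cv2.resize(im,None,fx=s,fy=s,interpolation=cv2.INTER_CUBIC))
def proj(p,X):
    E=np.array(p["extrinsics"]);c=E[:3,:3]@np.array(X,float)+E[:3,3]
    return np.array([p["fx"]*c[0]/c[2]+p["cx"],p["fy"]*c[1]/c[2]+p["cy"]])
def ray(p,uv,z):
    E=np.array(p["extrinsics"]);R,t=E[:3,:3],E[:3,3]
    C=-R.T@t;d=R.T@np.array([(uv[0]-p["cx"])/p["fx"],(uv[1]-p["cy"])/p["fy"],1])
    return C+d*(z-C[2])/d[2]
E
python3 - <<'E'
from h import *
t=manip.camera("top");s=manip.camera("side")
both=np.hstack([t["pixels"],s["pixels"]])
save(t,"t1.png",s=1.5);save(s,"s1.png",s=1.5)
for n in ["press","collar","watch","bar","bar_tip","rest","tray","loupe","oil_jar","driver","collar_hole"]:
  for nm,p in(("t",t),("s",s)):
    print(n,nm,[(np.round(d["location"]).tolist(),round(d["conf"],2)) for d in manip.search_frame(p,n)[:2]])
for p in(t,s):
  E=np.array(p["extrinsics"]);print(np.round(-E[:3,:3].T@E[:3,3]),p["fx"])
print(manip.read_state())
E
```

```text
pics
press t [([586.0, -40.0, 23.0], 0.92)]
press s [([583.0, -17.0, 56.0], 0.8), ([712.0, -196.0, 37.0], 0.62)]
collar t [([574.0, -40.0, 82.0], 0.79), ([432.0, 289.0, 18.0], 0.33)]
collar s [([584.0, -11.0, 79.0], 0.95)]
watch t [([394.0, 31.0, 22.0], 0.24)]
watch s [([656.0, -450.0, 24.0], 0.47), ([590.0, -36.0, 122.0], 0.43)]
bar t [([493.0, -339.0, 35.0], 0.52)]
bar s [([490.0, -334.0, 39.0], 0.54)]
bar_tip t [([492.0, -337.0, 43.0], 0.68)]
bar_tip s [([486.0, -333.0, 38.0], 0.65), ([467.0, 302.0, 6.0], 0.65)]
rest t [([493.0, -340.0, 6.0], 0.96), ([491.0, -339.0, 42.0], 0.26)]
rest s [([493.0, -331.0, 12.0], 0.97)]
tray t [([465.0, 310.0, 3.0], 0.67)]
tray s [([472.0, 303.0, 4.0], 0.61)]
loupe t [([745.0, 206.0, 35.0], 0.58)]
loupe s [([748.0, 215.0, 34.0], 0.75)]
oil_jar t []
oil_jar s []
driver t [([396.0, 32.0, 23.0], 0.58)]
driver s [([395.0, 44.0, 17.0], 0.76)]
collar_hole t [([574.0, -38.0, 80.0], 0.71), ([434.0, 288.0, 16.0], 0.37)]
collar_hole s [([584.0, -12.0, 76.0], 0.62)]
[ 447.  -42. 1152.] 357.53317380301877
[276. 825. 821.] 479.5058829335535
{'clock': 1.2, 'joints': array([-1.37259247e+00,  2.99859093e-01,  1.52100239e+00,  1.91840572e-05,
        1.32069820e+00, -6.66084382e-02]), 'qd': array([-2.05587966e-04, -1.65787204e-04,  1.08550270e-03, -8.01357269e-05,
       -3.41334820e-05,  8.12770677e-04]), 'effort': array([ 6.09276558e-04, -5.31670082e+01, -3.52914405e+01,  7.08984328e-02,
        2.13111826e-02,  2.06257454e-05]), 'eef_pos': array([ 143.94704677, -530.82041311,  170.16701845]), 'eef_rot': array([ 3.14155852e+00, -1.63515385e-05,  2.64807546e-01]), 'wrist_force': array([-0.27621786,  0.54264283, -0.02890146]), 'moment': array([-0.07503318, -0.02059032, -0.04791175]), 'finger_gap': 93.98995150675671}
```

View both.

View pics/t1.png

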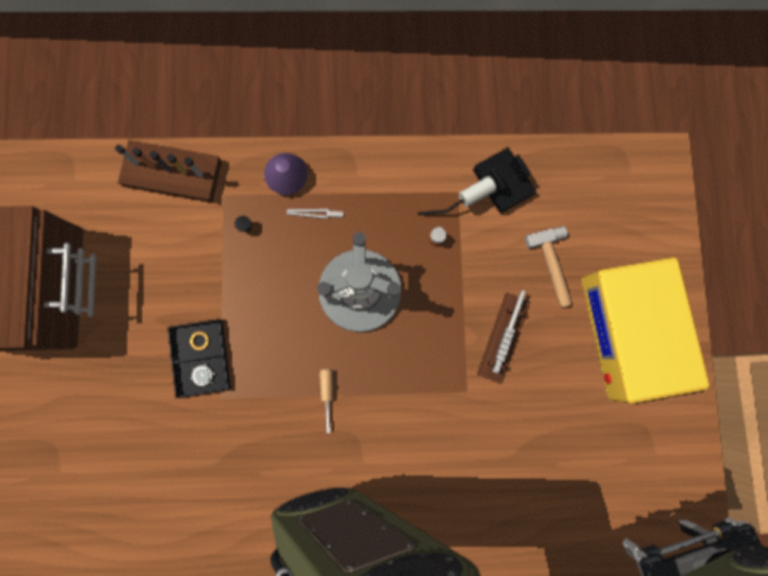

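View pics/s1.png

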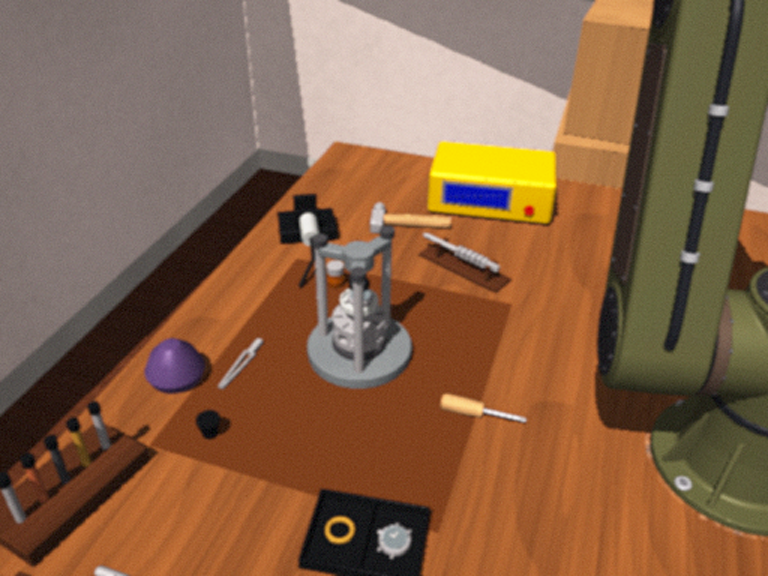

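```bash
python3 - <<'E'
from h import *
import pickle
t=manip.camera("top");s=manip.camera("side")
out={}
for nm,p in(("t",t),("s",s)):
  for n in["press","bar","rest","collar"]:
    r=manip.masks_of(p,n)
    out[nm,n]=r
    print(nm,n,[(round(d["conf"],2),int(d["mask"].sum()),np.round(np.argwhere(d["mask"]).mean(0)[::-1]).tolist()) for d in r[:2]])
pickle.dump((t,s,out),open("p.pkl","wb"))
a=cv2.resize(t["pixels"][155:230,200:280,::-1],(640,600),interpolation=cv2.INTER_CUBIC)
cv2.imwrite("pics/tc.png",a)
b=cv2.resize(s["pixels"][150:260,195:285,::-1],(490,600),interpolation=cv2.INTER_CUBIC)
cv2.imwrite("pics/sc.png",b)
E
```

```text
t press [(0.69, 97, [292.0, 157.0]), (0.68, 2107, [240.0, 191.0])]
t bar [(0.51, 278, [338.0, 225.0])]
t rest [(0.76, 831, [334.0, 226.0])]
t collar [(0.71, 176, [239.0, 200.0])]
s press [(0.73, 3931, [238.0, 211.0])]
s bar [(0.52, 228, [310.0, 169.0]), (0.19, 712, [239.0, 219.0])]
s rest [(0.84, 675, [309.0, 178.0]), (0.31, 179, [223.0, 183.0])]
s collar [(0.66, 712, [239.0, 220.0])]
```

View pics/tc.png

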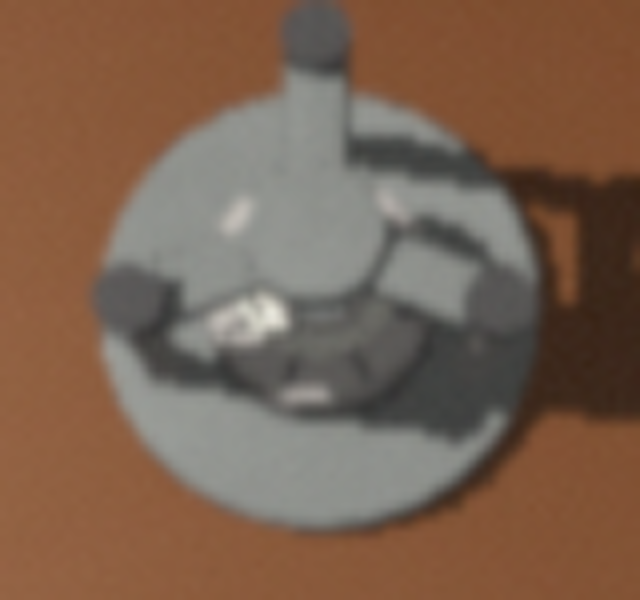

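View pics/sc.png

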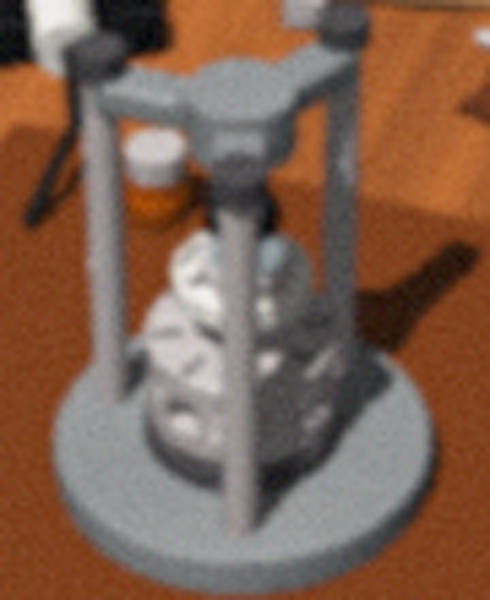

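```bash
cat > m.py <<'E'
from h import *
import pickle
t,s,out=pickle.load(open("p.pkl","rb"))
off=lambda x,y:np.array([200+x/8-.5+.06,155+y/8-.5+.06])
c=ray(t,off(320,306),22);print("base centre",c)
for z in(217,225):
  P=[ray(t,off(*q),z) for q in((315,35),(132,298),(500,298))]
  for q in P: print(z,np.round(q),np.round(np.hypot(*(q-c)[:2])),np.round(np.degrees(np.arctan2(*(q-c)[1::-1]))))
# fit base disc side view
for n in("t","s"):
  m=out[n,"press"]; m=max(m,key=lambda d:d["mask"].sum())["mask"].astype(np.uint8)
  cs=max(cv2.findContours(m,cv2.RETR_EXTERNAL,cv2.CHAIN_APPROX_NONE)[0],key=cv2.contourArea)
  print(n,cv2.boundingRect(cs))
# bar
m=out["t","bar"][0]["mask"];uv=np.argwhere(m)[:,::-1]
X=np.array([ray(t,u,35)[:2] for u in uv]);mu=X.mean(0);w,v=np.linalg.eigh(np.cov(X.T));d=v[:,1]*np.sign(v[0,1]);
pr=(X-mu)@d;print("bar",mu,np.degrees(np.arctan2(d[1],d[0])),pr.min(),pr.max(),"handle guess",mu+d*(pr.min()+62),mu+d*(pr.max()-120))
for a in np.arange(-90,91,15):
  k=(pr>a-7)&(pr<a+7); print(a,k.sum(), np.round(((X[k]-mu)@np.array([-d[1],d[0]])).mean(),1) if k.any() else "")
m=out["t","rest"][0]["mask"];uv=np.argwhere(m)[:,::-1]
r=cv2.minAreaRect(np.array([ray(t,u,7)[:2] for u in uv],np.float32));print("rest",r)
m=out["s","bar"][0]["mask"];uv=np.argwhere(m)[:,::-1]
X=np.array([ray(s,u,35)[:2] for u in uv]);mu=X.mean(0);w,v=np.linalg.eigh(np.cov(X.T));d=v[:,1]*np.sign(v[0,1]);
pr=(X-mu)@d;print("bar s",mu,np.degrees(np.arctan2(d[1],d[0])),pr.min(),pr.max())
# unwrap
import sys
def unwrap(p,c):
  th=np.radians(np.arange(0,360,1)); rows=[]
  for r in np.arange(22,46,1): rows.append([proj(p,[c[0]+r*np.cos(a),c[1]+r*np.sin(a),82]) for a in th])
  for z in np.arange(81,38,-1.): rows.append([proj(p,[c[0]+44*np.cos(a),c[1]+44*np.sin(a),z]) for a in th])
  M=np.array(rows,np.float32)
  im=cv2.remap(p["pixels"][:,:,::-1].copy(),M[...,0],M[...,1],cv2.INTER_CUBIC)
  return cv2.resize(im,(720,270))
o=np.vstack([unwrap(t,c),unwrap(s,c)])
for a in range(0,360,30): cv2.putText(o,str(a),(a*2,10),0,.35,(0,255,255)); o[:,a*2]=(0,200,200)
cv2.imwrite("pics/un.png",o)
E
python3 m.py
```

```text
base centre [599.98088331 -35.31908934  22.        ]
217 [665. -37. 217.] 65.0 -1.0
217 [577.  25. 217.] 65.0 110.0
217 [575. -96. 217.] 66.0 -112.0
225 [663. -37. 225.] 63.0 -1.0
225 [576.  25. 225.] 64.0 112.0
225 [574. -96. 225.] 66.0 -113.0
t (211, 155, 57, 67)
s (204, 150, 71, 110)
bar [ 489.85587901 -341.0940444 ] -22.722180723897505 -75.67788420549026 105.09062198263177 handle guess [ 477.2395542  -335.81078173] [ 476.10363831 -335.33510104]
-90 0 
-75 10 -0.8
-60 22 -0.3
-45 30 0.4
-30 35 0.3
-15 31 0.6
0 31 0.2
15 31 -1.0
30 17 -0.0
45 14 0.1
60 10 -0.2
75 12 0.1
90 11 -0.0
rest ((491.36090087890625, -340.791259765625), (60.02004623413086, 191.33880615234375), 67.1860122680664)
bar s [ 489.67248329 -339.70716025] -22.870886613459675 -75.0476305919571 103.24299690106582
```

View pics/un.png

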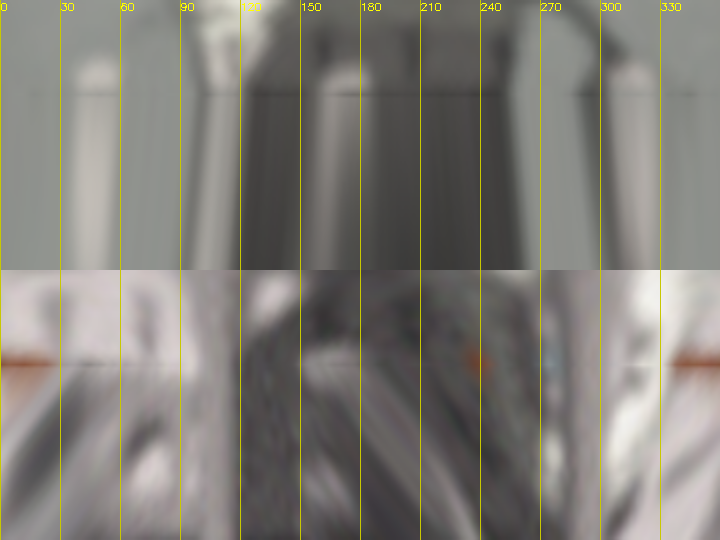

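```bash
python3 - <<'E'
from h import *
import pickle
t,s,out=pickle.load(open("p.pkl","rb"))
C=np.array([599.7,-35.6])
for n,p in(("t",t),("s",s)):
  th=np.radians(np.arange(360))
  q=np.array([proj(p,[C[0]+88*np.cos(a),C[1]+88*np.sin(a),z]) for a in th for z in(0,22)])
  print(n,q.min(0),q.max(0))
E
python3 -m crank '[{"offset":[0.04,0.024,0],"spin":-4},{"offset":[0.075,0.044,0],"spin":-10},{"offset":[0.11,0.065,0],"spin":-16},{"offset":[0.145,0.085,0],"spin":-22},{"offset":[0.18,0.106,0],"spin":-28},{"offset":[0.215,0.126,0],"spin":-34},{"offset":[0.25,0.147,0],"spin":-37.9},{"offset":[0.28,0.165,0],"spin":-37.9}]' 0.5 40
```

```text
t [211.95738169 165.8077728 ] [267.21469177 220.92494528]
s [204.10955143 206.24901083] [273.83920517 258.83394022]
clock: 2.37
eef_pos: [426.0, -364.1, 170.3]
eef_rot: [3.142, -0.0, -0.401]
wrist_force: [0.3, -1.3, -1.2]
finger_gap: 47.6
```

```bash
python3 -m crank '[{"offset":[0.025,0.014,0],"spin":0},{"offset":[0.0505,0.0286,-0.02],"spin":0},{"offset":[0.0505,0.0286,-0.055],"spin":0},{"offset":[0.0505,0.0286,-0.09],"spin":0},{"offset":[0.0505,0.0286,-0.12],"spin":0},{"offset":[0.0505,0.0286,-0.14],"spin":0},{"offset":[0.0505,0.0286,-0.154],"spin":0},{"offset":[0.0505,0.0286,-0.154],"spin":0}]'
python3 - <<'E'
from h import *
t=manip.camera("top");s=manip.camera("side")
a=cv2.resize(t["pixels"][185:270,290:390,::-1],(700,595),interpolation=cv2.INTER_CUBIC)
cv2.imwrite("pics/g.png",a);print(manip.read_state()["eef_pos"])
a=cv2.resize(s["pixels"][110:220,260:400,::-1],(700,550),interpolation=cv2.INTER_CUBIC);cv2.imwrite("pics/gs.png",a)
E
```

```text
clock: 3.03
eef_pos: [475.1, -334.4, 13.2]
eef_rot: [-3.14, 0.004, -0.401]
wrist_force: [0.1, 0.7, -0.6]
finger_gap: 47.2
[ 476.51679169 -335.58963692   16.64362816]
```

View pics/gs.png

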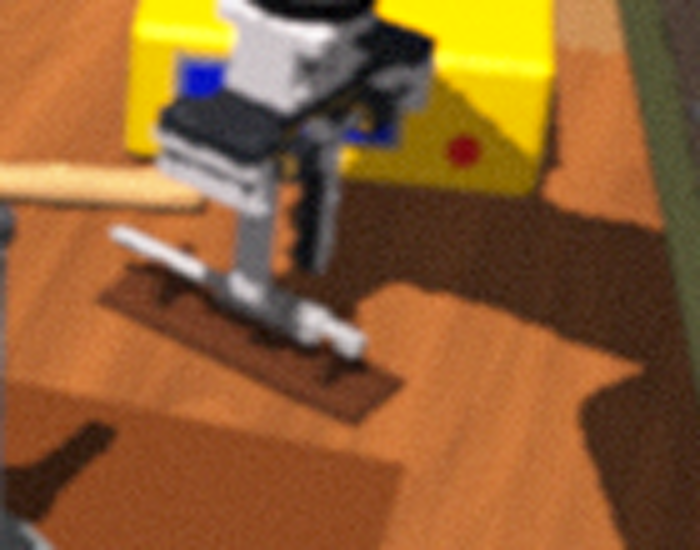

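```bash
python3 - <<'E'
from h import *
s=manip.camera("side");T=np.array([476.5,-335.5]);h=np.radians(-22.8);u=np.array([np.cos(h),np.sin(h)]);n=np.array([-u[1],u[0]])
f=lambda q,z:np.round((proj(s,[*q,z])-[260,110])*5)
print("tip",f(T+120*u,35),"tail",f(T-62*u,35),"org",f(T,35),"fing near",f(T+26*n,17),"far",f(T-26*n,17))
E
```

```text
tip [112. 228.] tail [359. 344.] org [271. 303.] fing near [242. 347.] far [294. 310.]
```

```bash
python3 -m crank '[{"offset":[0,0,0],"spin":0},{"offset":[0,0,0],"spin":0},{"offset":[0,0,0],"spin":0},{"offset":[0,0,0],"spin":0},{"offset":[0,0,0],"spin":0},{"offset":[0,0,0],"spin":0},{"offset":[0,0,0],"spin":0},{"offset":[0,0,0],"spin":0}]' 0 60; python3 -c "
from h import *
print(manip.read_state())"
```

```text
clock: 3.85
eef_pos: [476.9, -335.9, 17.3]
eef_rot: [3.141, -0.002, -0.401]
wrist_force: [-1.2, -0.2, 0.9]
finger_gap: 0.9
{'clock': 3.85, 'joints': array([-6.76472314e-01,  5.36745952e-01,  1.56666426e+00,  1.44488778e-04,
        1.03664721e+00,  1.29497364e+00]), 'qd': array([-0.00186666,  0.00086815, -0.00014461,  0.00018765, -0.00127721,
       -0.00092386]), 'effort': array([-1.09905774e-03, -6.14722538e+01, -3.05005109e+01,  3.09899251e-02,
       -7.00317370e-02,  2.17019779e-04]), 'eef_pos': array([ 476.87091886, -335.86792354,   17.34387639]), 'eef_rot': array([ 3.14129432e+00, -1.51108858e-03, -4.00722865e-01]), 'wrist_force': array([-1.1636466 , -0.22474019,  0.93511293]), 'moment': array([ 0.01026351,  0.01801318, -0.03275578]), 'finger_gap': 0.8506842235861544}
```

```bash
python3 - <<'E'
from h import *
s=manip.camera("side");t=manip.camera("top")
a=cv2.resize(s["pixels"][120:200,270:350,::-1],(600,600),interpolation=cv2.INTER_CUBIC);cv2.imwrite("pics/g2.png",a)
for p in(t,s):
  for n in("bar","bar_tip"): print([(np.round(d["location"]),round(d["conf"],2)) for d in manip.search_frame(p,n)[:2]])
E
```

```text
[(array([ 553., -365.,   32.]), 0.45)]
[]
[(array([ 712., -196.,   36.]), 0.54), (array([ 488., -333.,   37.]), 0.52)]
[(array([ 487., -334.,   37.]), 0.71)]
```

View pics/g2.png

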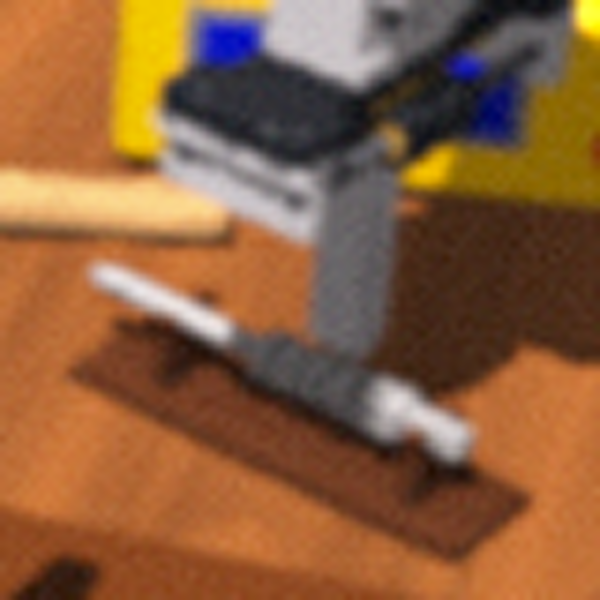

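```bash
python3 - <<'E'
from h import *
s=manip.camera("side");st=manip.read_state();T=st["eef_pos"];print(T)
for z in (17,30,40,45,50): print(z,np.round((proj(s,[T[0],T[1],z])-[270,120])*7.5))
h=np.radians(-22.8);n=np.array([-np.sin(h),np.cos(h)])
for k in(-40,-30,-20): print(k,np.round((proj(s,[*(T[:2]+k*n),17])-[270,120])*7.5))
E
```

```text
[ 476.88082615 -335.89711956   17.35097675]
17 [327. 417.]
30 [330. 389.]
40 [332. 368.]
45 [333. 357.]
50 [334. 347.]
-40 [386. 375.]
-30 [371. 385.]
-20 [357. 395.]
```

```bash
python3 -m crank '[{"offset":[0,0,0.02],"spin":0},{"offset":[0,0,0.05],"spin":0},{"offset":[0,0,0.08],"spin":0},{"offset":[0,0,0.1],"spin":0},{"offset":[0,0,0.1],"spin":0},{"offset":[0,0,0.1],"spin":0},{"offset":[0,0,0.1],"spin":0},{"offset":[0,0,0.1],"spin":0}]' - 40
python3 - <<'E'
from h import *
print(manip.hold_point_z)
s=manip.camera("side");t=manip.camera("top");T=manip.read_state()["eef_pos"];print(T)
o=[]
for p in(s,t):
  q=proj(p,T);x,y=np.round(q).astype(int);print(q)
  a=cv2.resize(p["pixels"][y-40:y+40,x-28:x+28,::-1],(392,560),interpolation=cv2.INTER_CUBIC)
  cv2.drawMarker(a,(int((q[0]-x+28.5)*7),int((q[1]-y+40.5)*7)),(0,0,255),0,20,1);o.append(a)
cv2.imwrite("pics/g3.png",np.hstack(o))
E
```

```text
clock: 4.87
eef_pos: [476.4, -335.5, 116.0]
eef_rot: [-3.141, 0.001, -0.401]
wrist_force: [0.2, 0.7, -0.5]
finger_gap: 0.4
18.8
[ 476.51200148 -335.60693654  116.21793952]
[316.7962995  146.77363774]
[343.35049938 228.50844966]
```

View pics/g3.png

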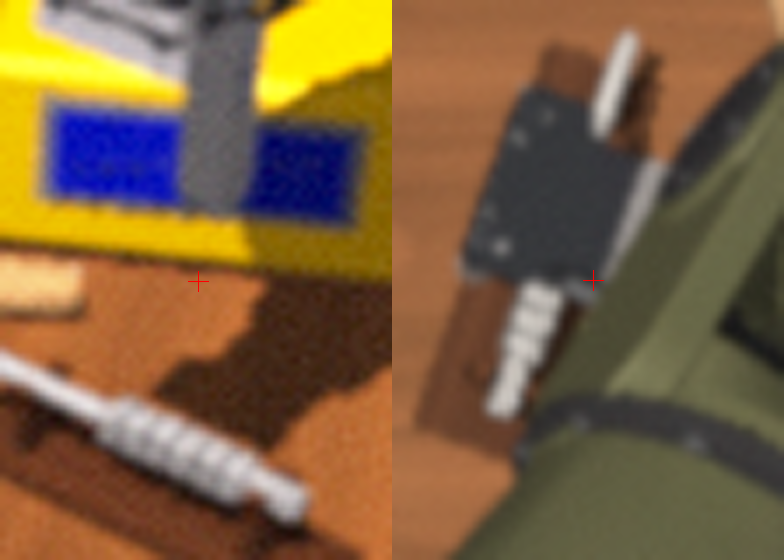

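```bash
python3 - <<'E'
from h import *
t=manip.camera("top");s=manip.camera("side");T=manip.read_state()["eef_pos"]
q0=proj(t,T);x,y=np.round(q0)
h=np.radians(-22.9);u=np.array([np.cos(h),np.sin(h)]);n=np.array([-u[1],u[0]])
f=lambda q,z:np.round((proj(t,[*q,z])-[x-28,y-40]+.5)*7+[392,0])
for z in(213,240,270):
  print(z,[f(T[:2]+a*u+b*n,z).tolist() for a in(-37.5,37.5) for b in(88.5,)], f(T[:2],z))
q0=proj(s,T);x,y=np.round(q0)
for z in(116,130,145): print(z,np.round((proj(s,[T[0],T[1],z])-[x-28,y-40]+.5)*7))
E
```

```text
213 [[413.0, 284.0], [481.0, 99.0]] [666. 278.]
240 [[428.0, 281.0], [498.0, 91.0]] [688. 275.]
270 [[446.0, 278.0], [518.0, 82.0]] [715. 271.]
116 [198. 282.]
130 [201. 252.]
145 [204. 220.]
```

```bash
python3 -m crank '[{"offset":[0,0,0],"spin":0},{"offset":[0,0,0],"spin":0},{"offset":[0,0,0],"spin":0},{"offset":[0,0,-0.03],"spin":0},{"offset":[0,0,-0.06],"spin":0},{"offset":[0,0,-0.08],"spin":0},{"offset":[0,0,-0.095],"spin":0},{"offset":[0,0,-0.095],"spin":0}]' 0.5 40
python3 -m crank '[{"offset":[0,0,-0.005],"spin":0},{"offset":[0,0,-0.01],"spin":0},{"offset":[0,0,-0.015],"spin":0},{"offset":[0,0,-0.02],"spin":0},{"offset":[0,0,-0.024],"spin":0},{"offset":[0,0,-0.024],"spin":0},{"offset":[0,0,-0.024],"spin":0},{"offset":[0,0,-0.024],"spin":0}]'
python3 -c "
from h import *
s=manip.camera('side');print(manip.read_state()['wrist_force'],manip.read_state()['eef_pos'])
cv2.imwrite('pics/g4.png',cv2.resize(s['pixels'][120:200,270:350,::-1],(600,600),interpolation=cv2.INTER_CUBIC))"
```

```text
clock: 5.73
eef_pos: [475.2, -334.7, 18.5]
eef_rot: [-3.14, 0.004, -0.401]
wrist_force: [-0.3, -0.0, -0.1]
finger_gap: 46.1
clock: 6.4
eef_pos: [475.4, -334.7, -5.2]
eef_rot: [-3.14, 0.004, -0.401]
wrist_force: [-0.5, 0.5, 0.5]
finger_gap: 46.9
[-0.38703526 -0.04933141  0.21191919] [ 475.4570591  -334.76952026   -5.14315649]
```

View pics/g4.png

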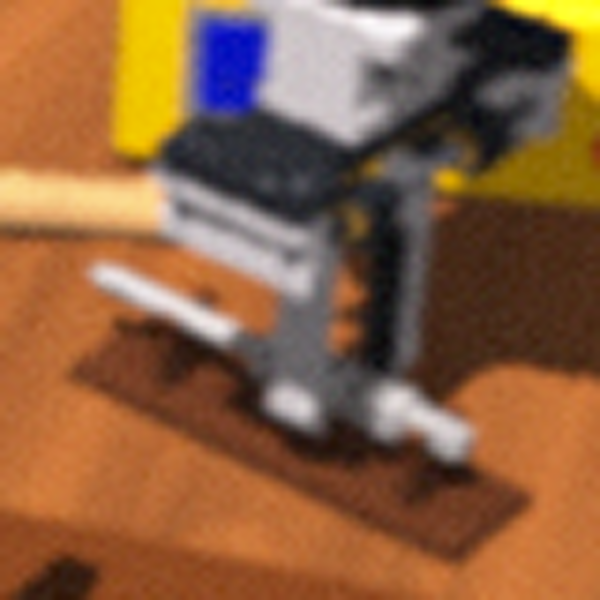

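```bash
python3 -m crank '[{"offset":[0.001,-0.001,-0.004],"spin":0},{"offset":[0.001,-0.001,-0.008],"spin":0},{"offset":[0.001,-0.001,-0.008],"spin":0},{"offset":[0.001,-0.001,-0.008],"spin":0},{"offset":[0.001,-0.001,-0.008],"spin":0},{"offset":[0.001,-0.001,-0.008],"spin":0},{"offset":[0.001,-0.001,-0.008],"spin":0},{"offset":[0.001,-0.001,-0.008],"spin":0}]' 0 60
```

```text
clock: 7.12
eef_pos: [476.4, -335.8, -13.2]
eef_rot: [-3.14, 0.004, -0.401]
wrist_force: [0.4, 0.5, 0.1]
finger_gap: 16.0
```

```bash
python3 -m crank '[{"offset":[0,0,0.015],"spin":0},{"offset":[0,0,0.03],"spin":0},{"offset":[0,0,0.055],"spin":0},{"offset":[0,0.015,0.06],"spin":3},{"offset":[-0.005,0.04,0.06],"spin":9},{"offset":[-0.009,0.065,0.06],"spin":15},{"offset":[-0.013,0.09,0.06],"spin":21},{"offset":[-0.017,0.115,0.06],"spin":27}]'
python3 -c "
from h import *
s=manip.read_state();print(s['eef_pos'],s['eef_rot'],s['wrist_force'],s['finger_gap'])
C=np.array([599.7,-35.6]);print('d',C+185*np.array([np.cos(np.radians(207.5)),np.sin(np.radians(207.5))]))"
```

```text
clock: 7.78
eef_pos: [459.0, -219.6, 46.9]
eef_rot: [-3.14, 0.004, 0.075]
wrist_force: [0.1, -0.2, -1.5]
finger_gap: 15.7
[ 458.98689554 -219.63971103   46.88196443] [-3.14039694  0.00380309  0.07543358] [ 0.13688417 -0.2459858  -1.51099324] 15.726062983581775
d [ 435.60299586 -121.02349345]
```

```bash
python3 -m crank '[{"offset":[-0.006,0.025,0],"spin":6},{"offset":[-0.012,0.05,0],"spin":12},{"offset":[-0.018,0.075,0],"spin":18},{"offset":[-0.0235,0.0983,0],"spin":23.4},{"offset":[-0.0235,0.0983,-0.015],"spin":23.4},{"offset":[-0.0235,0.0983,-0.0351],"spin":23.4},{"offset":[-0.0235,0.0983,-0.0351],"spin":23.4},{"offset":[-0.0235,0.0983,-0.0351],"spin":23.4}]'
python3 - <<'E'
from h import *
t=manip.camera("top");s=manip.camera("side");st=manip.read_state();print(st['eef_pos'],st['eef_rot'],st['wrist_force'])
C=np.array([599.7,-35.6]);th=st['eef_rot'][2];u=np.array([np.cos(th),np.sin(th)]);B=st['eef_pos'][:2]+[.1,.3]
o=[]
for p in(t,s):
  m=proj(p,[*(B+120*u),60]);x,y=np.round(m).astype(int)
  a=cv2.resize(p["pixels"][y-35:y+35,x-25:x+25,::-1],(400,560),interpolation=cv2.INTER_CUBIC)
  f=lambda X:tuple(int(v) for v in ((proj(p,X)-[x-25,y-35]+.5)*8))
  cv2.drawMarker(a,f([*(B+120*u),60]),(0,0,255),0,14,1)
  for al in(73,118,163,208,253):
    w=np.array([np.cos(np.radians(al-.5)),np.sin(np.radians(al-.5))])
    cv2.drawMarker(a,f([*(C+44*w),60]),(0,255,255),1,12,1); cv2.line(a,f([*(C+30*w),82]),f([*(C+44*w),82]),(0,255,0),1)
  o.append(a)
cv2.imwrite("pics/i1.png",np.hstack(o))
E
```

```text
clock: 8.45
eef_pos: [435.1, -121.2, 11.6]
eef_rot: [-3.139, 0.005, 0.484]
wrist_force: [-0.5, -0.5, 0.1]
finger_gap: 15.3
[ 435.91447158 -121.6605982    12.60509238] [-3.14098467  0.0032725   0.48348933] [ 0.16176042 -0.61572217 -1.40044642]
```

View pics/i1.png

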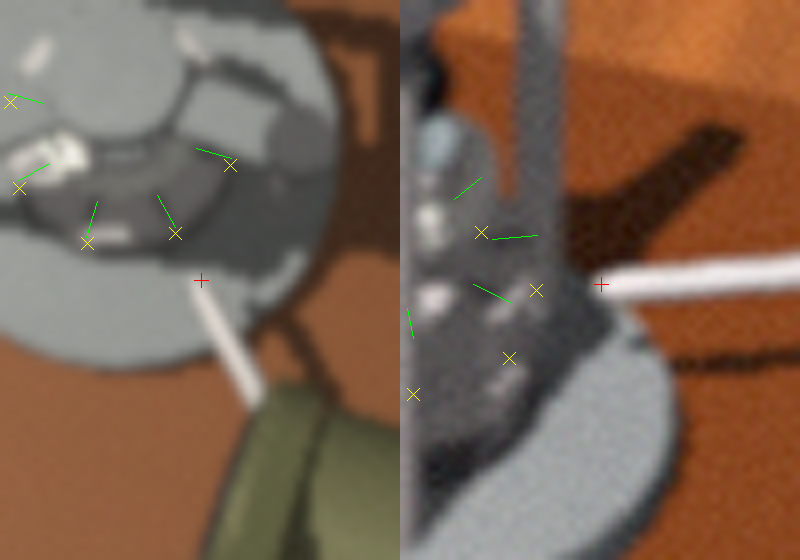

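```bash
python3 - <<'E'
from h import *
import pickle
t,s,out=pickle.load(open("p.pkl","rb"));C=np.array([599.7,-35.6])
for p,A in((t,range(150,226,3)),(s,range(10,90,3))):
  g=cv2.cvtColor(p["pixels"],cv2.COLOR_RGB2GRAY)
  a=np.radians(np.array(A));R=np.arange(30,42,1.)
  M=np.array([[proj(p,[C[0]+r*np.cos(x),C[1]+r*np.sin(x),82]) for x in a] for r in R],np.float32)
  v=cv2.remap(g,M[...,0],M[...,1],cv2.INTER_LINEAR).astype(float)
  print(*zip(A,v[:6].mean(0).round().astype(int),v[6:].mean(0).round().astype(int)))
E
```

```text
(150, np.int64(89), np.int64(88)) (153, np.int64(86), np.int64(88)) (156, np.int64(81), np.int64(87)) (159, np.int64(75), np.int64(88)) (162, np.int64(75), np.int64(96)) (165, np.int64(81), np.int64(108)) (168, np.int64(87), np.int64(119)) (171, np.int64(91), np.int64(124)) (174, np.int64(92), np.int64(127)) (177, np.int64(93), np.int64(128)) (180, np.int64(93), np.int64(123)) (183, np.int64(92), np.int64(111)) (186, np.int64(90), np.int64(97)) (189, np.int64(90), np.int64(92)) (192, np.int64(90), np.int64(89)) (195, np.int64(88), np.int64(88)) (198, np.int64(85), np.int64(86)) (201, np.int64(80), np.int64(82)) (204, np.int64(75), np.int64(76)) (207, np.int64(74), np.int64(75)) (210, np.int64(79), np.int64(80)) (213, np.int64(85), np.int64(84)) (216, np.int64(88), np.int64(87)) (219, np.int64(90), np.int64(87)) (222, np.int64(90), np.int64(87)) (225, np.int64(90), np.int64(87))
(10, np.int64(206), np.int64(197)) (13, np.int64(202), np.int64(197)) (16, np.int64(196), np.int64(194)) (19, np.int64(187), np.int64(189)) (22, np.int64(174), np.int64(181)) (25, np.int64(163), np.int64(173)) (28, np.int64(162), np.int64(167)) (31, np.int64(162), np.int64(169)) (34, np.int64(172), np.int64(180)) (37, np.int64(186), np.int64(190)) (40, np.int64(194), np.int64(199)) (43, np.int64(198), np.int64(202)) (46, np.int64(201), np.int64(202)) (49, np.int64(202), np.int64(202)) (52, np.int64(202), np.int64(201)) (55, np.int64(202), np.int64(201)) (58, np.int64(202), np.int64(201)) (61, np.int64(200), np.int64(201)) (64, np.int64(192), np.int64(196)) (67, np.int64(180), np.int64(184)) (70, np.int64(169), np.int64(167)) (73, np.int64(165), np.int64(158)) (76, np.int64(172), np.int64(167)) (79, np.int64(184), np.int64(185)) (82, np.int64(195), np.int64(198)) (85, np.int64(199), np.int64(204)) (88, np.int64(195), np.int64(204))
```

```bash
python3 -m crank '[{"offset":[0.005,0.0026,-0.0006],"spin":-0.2},{"offset":[0.0095,0.005,-0.0006],"spin":-0.2},{"offset":[0.013,0.0068,-0.0006],"spin":-0.2},{"offset":[0.016,0.0084,-0.0006],"spin":-0.2},{"offset":[0.019,0.01,-0.0006],"spin":-0.2},{"offset":[0.021,0.011,-0.0006],"spin":-0.2},{"offset":[0.023,0.012,-0.0006],"spin":-0.2},{"offset":[0.023,0.012,-0.0006],"spin":-0.2}]'
python3 -c "
from h import *
s=manip.read_state();print(s['eef_pos'],s['eef_rot'],s['wrist_force'],s['moment'])"
```

```text
clock: 9.22
eef_pos: [459.2, -109.5, 12.0]
eef_rot: [-3.141, 0.003, 0.48]
wrist_force: [0.8, -0.4, -1.7]
finger_gap: 15.0
[ 459.2038538  -109.49886382   11.99598755] [-3.14099222  0.0032245   0.48022494] [ 0.82745855 -0.42179123 -1.7074974 ] [-0.0409384  -0.06102387  0.05518804]
```

```bash
python3 -m crank '[{"offset":[0.003,0.0016,0],"spin":0},{"offset":[0.006,0.0031,0],"spin":0},{"offset":[0.009,0.0047,0],"spin":0},{"offset":[0.011,0.0057,0],"spin":0},{"offset":[0.013,0.0068,0],"spin":0},{"offset":[0.0141,0.0074,0],"spin":0},{"offset":[0.0141,0.0074,0],"spin":0},{"offset":[0.0141,0.0074,0],"spin":0}]'
python3 - <<'E'
from h import *
s=manip.read_state();print(s['eef_pos'],s['eef_rot'],s['wrist_force'],s['moment'])
C=np.array([599.7,-35.6]);B=s['eef_pos'][:2]+[.1,.3]
U=lambda a:np.array([np.cos(np.radians(a)),np.sin(np.radians(a))])
yaw=np.degrees(s['eef_rot'][2])
P=lambda al,l:C+32*U(al)+110*U(al-l)
for k,l in((0,0),(0,4),(0,8)): print(k,l,np.round((P(207.3-k,l)-B)/1000,4),round(207.3-k-l-180-yaw,1))
for k in range(3,73,3): print(k,np.round((P(207.3-k,8)-B)/1000,4),round(207.3-k-8-180-yaw,1))
E
```

```text
clock: 9.88
eef_pos: [473.3, -102.1, 12.0]
eef_rot: [-3.141, 0.003, 0.48]
wrist_force: [0.5, -0.2, -1.2]
finger_gap: 15.7
[ 473.27571863 -102.06175822   11.96899143] [-3.14094454  0.00330143  0.48026913] [ 0.49411631 -0.22035079 -1.23893969] [-0.04188979 -0.02007499 -0.03502568]
0 0 [0.0001 0.001 ] -0.2
0 4 [-0.0031  0.008 ] -4.2
0 8 [-0.0059  0.0151] -8.2
3 [-0.0084  0.0221] -11.2
6 [-0.0105  0.0292] -14.2
9 [-0.0123  0.0364] -17.2
12 [-0.0136  0.0437] -20.2
15 [-0.0146  0.0511] -23.2
18 [-0.0152  0.0585] -26.2
21 [-0.0154  0.0659] -29.2
24 [-0.0153  0.0733] -32.2
27 [-0.0147  0.0807] -35.2
30 [-0.0137  0.0881] -38.2
33 [-0.0124  0.0954] -41.2
36 [-0.0107  0.1026] -44.2
39 [-0.0086  0.1097] -47.2
42 [-0.0061  0.1167] -50.2
45 [-0.0033  0.1236] -53.2
48 [-1.000e-04  1.303e-01] -56.2
51 [0.0034 0.1368] -59.2
54 [0.0073 0.1432] -62.2
57 [0.0115 0.1493] -65.2
60 [0.016  0.1552] -68.2
63 [0.0208 0.1608] -71.2
66 [0.0259 0.1662] -74.2
69 [0.0313 0.1713] -77.2
72 [0.0369 0.1762] -80.2
```

```bash
python3 -m crank '[{"offset":[-0.0016,0.0045,0],"spin":-2.2},{"offset":[-0.0031,0.008,0],"spin":-4.2},{"offset":[-0.0045,0.0115,0],"spin":-6.2},{"offset":[-0.0059,0.0151,0],"spin":-8.2},{"offset":[-0.0072,0.0186,0],"spin":-9.7},{"offset":[-0.0084,0.0221,0],"spin":-11.2},{"offset":[-0.0095,0.0257,0],"spin":-12.7},{"offset":[-0.0105,0.0292,0],"spin":-14.2}]'
cat > st.py <<'E'
from h import *
import sys
s=manip.read_state();C=np.array([599.7,-35.6]);B=s['eef_pos'][:2]+[.1,.3]
U=lambda a:np.array([np.cos(np.radians(a)),np.sin(np.radians(a))])
yaw=np.degrees(s['eef_rot'][2]);d=B-C;r=np.hypot(*d);po=np.degrees(np.arctan2(d[1],d[0]))%360
F=s['wrist_force'];tf=U(po-90)@F[:2];rf=U(po)@F[:2]
print('t',s['clock'],'z',s['eef_pos'][2].round(1),'r',r.round(1),'polar',po.round(1),'yaw',yaw.round(1),'Ftan',tf.round(2),'Frad',rf.round(2),'Fz',F[2].round(2),'Mz',s['moment'].round(2),'gap',round(s['finger_gap'],1))
H=float(sys.argv[1]);r0=float(sys.argv[4]) if len(sys.argv)>4 else 110
for k in np.arange(float(sys.argv[2]),float(sys.argv[3])+.1,float(sys.argv[5]) if len(sys.argv)>5 else 3):
  print(k,*np.round((C+32*U(H-k)+r0*U(H-k-8)-B)/1000,4),round((H-k-8-180-yaw+180)%360-180,1))
E
python3 st.py 207.3 9 30
```

```text
clock: 10.55
eef_pos: [462.9, -73.5, 12.1]
eef_rot: [3.141, 0.003, 0.23]
wrist_force: [1.5, -8.5, -2.2]
finger_gap: 15.6
t 10.55 z 12.1 r 141.8 polar 195.4 yaw 13.2 Ftan -8.62 Frad 0.82 Fz -2.18 Mz [-1.53 -0.23 -0.75] gap 15.6
9.0 -0.0019 0.0079 -2.9
12.0 -0.0033 0.0152 -5.9
15.0 -0.0043 0.0226 -8.9
18.0 -0.0049 0.03 -11.9
21.0 -0.0051 0.0374 -14.9
24.0 -0.0049 0.0448 -17.9
27.0 -0.0043 0.0522 -20.9
30.0 -0.0034 0.0596 -23.9
```

```bash
python3 -m crank '[{"offset":[-0.0019,0.0079,0],"spin":-5.9},{"offset":[-0.0033,0.0152,0],"spin":-8.9},{"offset":[-0.0043,0.0226,0],"spin":-11.9},{"offset":[-0.0049,0.03,0],"spin":-14.9},{"offset":[-0.0051,0.0374,0],"spin":-17.9},{"offset":[-0.0049,0.0448,0],"spin":-20.9},{"offset":[-0.0043,0.0522,0],"spin":-23.9},{"offset":[-0.0034,0.0596,0],"spin":-26.9}]'
python3 st.py 207.3 33 54
```

```text
clock: 11.22
eef_pos: [459.8, -13.9, 12.3]
eef_rot: [3.141, 0.002, -0.242]
wrist_force: [3.3, -2.9, -2.9]
finger_gap: 15.3
t 11.2167 z 12.3 r 141.5 polar 171.1 yaw -13.9 Ftan -2.35 Frad -3.76 Fz -2.93 Mz [-0.47 -0.5   0.24] gap 15.3
33.0 0.0011 0.0073 0.2
36.0 0.0028 0.0145 -2.8
39.0 0.0049 0.0216 -5.8
42.0 0.0073 0.0286 -8.8
45.0 0.0102 0.0355 -11.8
48.0 0.0134 0.0422 -14.8
51.0 0.0169 0.0487 -17.8
54.0 0.0207 0.055 -20.8
```

```bash
python3 -m crank '[{"offset":[0.0011,0.0073,0],"spin":-1.5},{"offset":[0.0028,0.0145,0],"spin":-4.5},{"offset":[0.0049,0.0216,0],"spin":-7.5},{"offset":[0.0073,0.0286,0],"spin":-10.5},{"offset":[0.0102,0.0355,0],"spin":-13.5},{"offset":[0.0134,0.0422,0],"spin":-16.5},{"offset":[0.0169,0.0487,0],"spin":-19.5},{"offset":[0.0207,0.055,0],"spin":-22.5}]'
python3 st.py 207.3 55.5 70.5 110 1.5; python3 -c "
from cell import manip
print(manip.read_state()['joints'])"
```

```text
clock: 11.88
eef_pos: [480.5, 40.7, 12.2]
eef_rot: [3.14, 0.001, -0.637]
wrist_force: [0.1, -7.5, -2.8]
finger_gap: 15.3
t 11.8833 z 12.2 r 141.6 polar 147.3 yaw -36.5 Ftan -6.26 Frad -4.17 Fz -2.81 Mz [-1.05 -0.03 -0.08] gap 15.3
55.5 0.0021 0.0035 0.3
57.0 0.0043 0.0066 -1.2
58.5 0.0065 0.0095 -2.7
60.0 0.0088 0.0124 -4.2
61.5 0.0111 0.0153 -5.7
63.0 0.0136 0.0181 -7.2
64.5 0.0161 0.0208 -8.7
66.0 0.0187 0.0235 -10.2
67.5 0.0213 0.0261 -11.7
69.0 0.0241 0.0286 -13.2
70.5 0.0268 0.0311 -14.7
[ 8.87094067e-03  3.55471339e-01  1.85740026e+00 -7.85221741e-04
  9.30942080e-01  2.21751714e+00]
```

```bash
python3 -m crank '[{"offset":[0.0043,0.0066,0],"spin":-2.7},{"offset":[0.0065,0.0095,0],"spin":-4.2},{"offset":[0.0088,0.0124,0],"spin":-5.7},{"offset":[0.0136,0.0181,0],"spin":-8.5},{"offset":[0.0161,0.0208,0],"spin":-10},{"offset":[0.0187,0.0235,0],"spin":-11.5},{"offset":[0.0213,0.0261,0],"spin":-12.7},{"offset":[0.0213,0.0261,0],"spin":-12.7}]'
python3 st.py 207.3 69 69; python3 -c "
from cell import manip
print(manip.read_state()['joints'])"
```

```text
clock: 12.55
eef_pos: [501.5, 66.5, 11.9]
eef_rot: [3.138, 0.002, -0.86]
wrist_force: [-2.7, -5.9, -2.1]
finger_gap: 15.6
t 12.55 z 11.9 r 141.8 polar 133.8 yaw -49.3 Ftan -6.02 Frad -2.41 Fz -2.08 Mz [-0.84  0.48 -0.34] gap 15.6
69.0 0.0031 0.0028 -0.4
[ 5.96985727e-02  4.01263451e-01  1.79117806e+00 -6.65398716e-04
  9.52805336e-01  2.49133406e+00]
```

```bash
python3 -m crank '[{"offset":[-0.005,-0.005,0],"spin":4},{"offset":[-0.0104,-0.0107,0],"spin":9},{"offset":[-0.0135,-0.0081,0],"spin":9},{"offset":[-0.0195,-0.003,0],"spin":9},{"offset":[-0.027,0.0033,0],"spin":9},{"offset":[-0.036,0.0109,0],"spin":9},{"offset":[-0.0448,0.0183,0],"spin":9},{"offset":[-0.0448,0.0183,0],"spin":9}]'
python3 - <<'E'
from h import *
t=manip.camera("top");s=manip.camera("side")
C=np.array([599.7,-35.6])
for nm,p,A in(("t",t,range(125,232,3)),("s",s,range(0,100,3))):
  g=cv2.cvtColor(p["pixels"],cv2.COLOR_RGB2GRAY)
  a=np.radians(np.array(A));R=np.arange(30,37,1.)
  M=np.array([[proj(p,[C[0]+r*np.cos(x),C[1]+r*np.sin(x),82]) for x in a] for r in R],np.float32)
  v=cv2.remap(g,M[...,0],M[...,1],cv2.INTER_LINEAR).astype(float)
  print(nm,*[f"{x}:{int(y)}" for x,y in zip(A,v.mean(0))])
for k in(0,): 
  st=manip.read_state();d=st["eef_pos"][:2]-C;print(st["eef_pos"],np.hypot(*d),np.degrees(np.arctan2(d[1],d[0])),np.degrees(st["eef_rot"]),st["wrist_force"])
E
```

```text
clock: 13.22
eef_pos: [455.0, 86.2, 11.9]
eef_rot: [3.138, 0.002, -0.702]
wrist_force: [0.0, 0.1, -1.4]
finger_gap: 15.5
t 125:182 128:164 131:143 134:122 137:105 140:92 143:83 146:79 149:83 152:89 155:93 158:95 161:97 164:98 167:99 170:99 173:99 176:99 179:98 182:96 185:88 188:82 191:78 194:82 197:90 200:94 203:96 206:97 209:97 212:97 215:97 218:97 221:97 224:96 227:94 230:89
s 0:210 3:204 6:192 9:178 12:172 15:176 18:182 21:193 24:205 27:210 30:213 33:215 36:215 39:217 42:214 45:211 48:205 51:196 54:184 57:175 60:176 63:185 66:196 69:206 72:210 75:211 78:212 81:214 84:213 87:211 90:205 93:191 96:180 99:170
[456.61233199  85.29169278  12.16044456] 187.32026617178968 139.80625214760457 [ 1.79837930e+02  8.09530661e-02 -4.02243908e+01] [ 0.73433536  0.29286637 -0.70921958]
```

```bash
python3 -m crank '[{"offset":[-0.015,-0.017,0],"spin":6.5},{"offset":[-0.026,-0.035,0],"spin":13},{"offset":[-0.035,-0.055,0],"spin":19.5},{"offset":[-0.041,-0.075,0],"spin":26},{"offset":[-0.046,-0.096,0],"spin":32.5},{"offset":[-0.047,-0.1176,0],"spin":39},{"offset":[-0.045,-0.139,0],"spin":45.5},{"offset":[-0.0401,-0.1591,0],"spin":51.9}]'
cat > tip.py <<'E'
from h import *
import pickle
t=manip.camera("top");s=manip.camera("side");st=manip.read_state()
yaw=st["eef_rot"][2];print(st["eef_pos"],np.degrees(yaw),st["wrist_force"])
u=np.array([np.cos(yaw),np.sin(yaw)]);n=np.array([-u[1],u[0]]);B=st["eef_pos"][:2]+[.1,.3]
for nm,p in(("t",t),("s",s)):
  for d in manip.masks_of(p,"bar")[:2]:
    X=np.array([ray(p,q,60)[:2] for q in np.argwhere(d["mask"])[:,::-1]])-B
    a,b=X@u,X@n;k=(a>60)&(a<125)&(abs(b)<15)
    if k.sum()>10: print(nm,round(d["conf"],2),k.sum(),"lateral: at a, slope deg",np.round(np.polyfit(a[k]-120,b[k],1)[1],1),np.degrees(np.polyfit(a[k],b[k],1)[0]).round(1),"amax",a[abs(b)<15].max().round(1))
# same, direct on brightness
for nm,p in(("t",t),("s",s)):
  g=cv2.cvtColor(p["pixels"],cv2.COLOR_RGB2GRAY);L=np.arange(-14,14.1,.5);o=[]
  for a in range(60,126,5):
    M=np.array([[proj(p,[*(B+a*u+l*n),60]) for l in L]],np.float32)
    v=cv2.remap(g,M[...,0],M[...,1],cv2.INTER_LINEAR)[0].astype(float);w=np.clip(v-v.max()*.75,0,None)
    o.append((a,(round(float((w*L).sum()/w.sum()),1)),int(v.max())))
  print(nm,*o)
C=np.array([599.7,-35.6])
for nm,p,A in(("t",t,range(135,216,3)),("s",s,range(0,100,3))):
  g=cv2.cvtColor(p["pixels"],cv2.COLOR_RGB2GRAY)
  a=np.radians(np.array(A));R=np.arange(30,37,1.)
  M=np.array([[proj(p,[C[0]+r*np.cos(x),C[1]+r*np.sin(x),82]) for x in a] for r in R],np.float32)
  v=cv2.remap(g,M[...,0],M[...,1],cv2.INTER_LINEAR).astype(float)
  print(nm,*[f"{x}:{int(y)}" for x,y in zip(A,v.mean(0))])
E
python3 tip.py
```

```text
clock: 13.98
eef_pos: [416.5, -75.2, 12.4]
eef_rot: [3.139, 0.001, 0.209]
wrist_force: [1.5, 0.6, -0.5]
finger_gap: 15.4
[417.4328652  -76.0775943   12.43432196] 11.833918945655174 [-0.53626353  0.88103976 -0.18283249]
t 0.43 76 lateral: at a, slope deg 2.2 -0.2 amax 118.0
s 0.76 94 lateral: at a, slope deg 1.0 -0.2 amax 119.4
t (60, 3.8, 203) (65, 4.0, 208) (70, 3.8, 197) (75, 3.8, 204) (80, 3.8, 209) (85, 3.7, 201) (90, 3.8, 208) (95, 3.8, 209) (100, 3.8, 204) (105, 4.3, 212) (110, 4.0, 209) (115, 3.7, 200) (120, 1.0, 180) (125, 0.3, 156)
s (60, -1.1, 243) (65, -1.2, 246) (70, -0.9, 245) (75, -0.6, 244) (80, -0.9, 242) (85, -1.0, 247) (90, -1.0, 250) (95, -1.0, 252) (100, -0.9, 246) (105, -0.9, 244) (110, -1.0, 248) (115, -1.0, 251) (120, -1.2, 209) (125, -7.4, 96)
t 135:114 138:98 141:86 144:79 147:78 150:83 153:89 156:93 159:95 162:96 165:96 168:96 171:97 174:97 177:98 180:96 183:92 186:84 189:78 192:75 195:83 198:90 201:93 204:95 207:95 210:95 213:95
s 0:204 3:199 6:186 9:173 12:167 15:171 18:176 21:188 24:200 27:205 30:209 33:210 36:209 39:209 42:208 45:206 48:200 51:191 54:179 57:170 60:172 63:182 66:193 69:203 72:208 75:209 78:208 81:208 84:208 87:207 90:201 93:189 96:175 99:164
```

```bash
python3 tip.py | head -3; python3 st.py 191.7 0 0
```

```text
[416.45158556 -73.32571865  12.1088985 ] 11.57139722873372 [-0.04865906 -0.25612999 -1.60182787]
s 0.55 118 lateral: at a, slope deg 1.5 -0.9 amax 121.8
t (60, 1.8, 205) (65, 1.8, 205) (70, 1.8, 200) (75, 1.8, 208) (80, 1.7, 209) (85, 1.6, 202) (90, 1.7, 212) (95, 1.6, 209) (100, 1.6, 204) (105, 1.9, 213) (110, 1.7, 209) (115, 1.6, 203) (120, 0.7, 184) (125, 0.1, 157)
t 14.3833 z 12.2 r 186.9 polar 191.5 yaw 11.7 Ftan -0.01 Frad 0.85 Fz -1.74 Mz [0.02 0.08 0.04] gap 15.8
0.0 0.042 0.0237 -8.0
```

```bash
python3 -m crank '[{"offset":[0.006,0.0012,-0.0002],"spin":0.2},{"offset":[0.012,0.0024,-0.0002],"spin":0.2},{"offset":[0.016,0.0033,-0.0002],"spin":0.2},{"offset":[0.019,0.0039,-0.0002],"spin":0.2},{"offset":[0.022,0.0045,-0.0002],"spin":0.2},{"offset":[0.0245,0.005,-0.0002],"spin":0.2},{"offset":[0.027,0.0056,-0.0002],"spin":0.2},{"offset":[0.027,0.0056,-0.0002],"spin":0.2}]'
python3 st.py 191.9 0 0
```

```text
clock: 15.05
eef_pos: [443.9, -67.5, 12.0]
eef_rot: [3.139, 0.001, 0.207]
wrist_force: [0.3, -0.8, -1.8]
finger_gap: 15.5
t 15.05 z 12.0 r 158.9 polar 191.5 yaw 11.9 Ftan -0.81 Frad -0.12 Fz -1.76 Mz [0.01 0.07 0.04] gap 15.5
0.0 0.0147 0.0175 -8.0
```

```bash
python3 -m crank '[{"offset":[0.003,0.0006,0],"spin":0},{"offset":[0.006,0.0012,0],"spin":0},{"offset":[0.009,0.0019,0],"spin":0},{"offset":[0.012,0.0025,0],"spin":0},{"offset":[0.0145,0.003,0],"spin":0},{"offset":[0.017,0.0035,0],"spin":0},{"offset":[0.017,0.0035,0],"spin":0},{"offset":[0.017,0.0035,0],"spin":0}]'
python3 st.py 191.9 -2 21 110 
```

```text
clock: 15.72
eef_pos: [461.1, -64.0, 12.0]
eef_rot: [3.139, 0.001, 0.207]
wrist_force: [0.5, -1.8, -0.4]
finger_gap: 15.3
t 15.7167 z 12.0 r 141.4 polar 191.5 yaw 11.9 Ftan -1.91 Frad -0.15 Fz -0.38 Mz [-0.26 -0.2  -0.17] gap 15.3
-2.0 -0.002 0.0091 -6.0
1.0 -0.0028 0.0165 -9.0
4.0 -0.0032 0.0239 -12.0
7.0 -0.0032 0.0313 -15.0
10.0 -0.0028 0.0388 -18.0
13.0 -0.0021 0.0461 -21.0
16.0 -0.001 0.0535 -24.0
19.0 0.0006 0.0607 -27.0
```

```bash
python3 -m crank '[{"offset":[-0.001,0.0045,0],"spin":-4},{"offset":[-0.002,0.0091,0],"spin":-8},{"offset":[-0.0028,0.0165,0],"spin":-11},{"offset":[-0.0032,0.0239,0],"spin":-14},{"offset":[-0.0032,0.0313,0],"spin":-17},{"offset":[-0.0028,0.0388,0],"spin":-20},{"offset":[-0.0021,0.0461,0],"spin":-23},{"offset":[-0.001,0.0535,0],"spin":-26}]'
python3 st.py 191.9 19 40
```

```text
clock: 16.38
eef_pos: [460.3, -10.6, 12.1]
eef_rot: [3.138, 0.0, -0.249]
wrist_force: [2.7, -5.0, -3.1]
finger_gap: 15.4
t 16.3833 z 12.1 r 141.6 polar 169.7 yaw -14.3 Ftan -4.44 Frad -3.57 Fz -3.13 Mz [-0.94 -0.43 -0.14] gap 15.4
19.0 0.0013 0.0073 -0.8
22.0 0.0032 0.0145 -3.8
25.0 0.0055 0.0216 -6.8
28.0 0.0081 0.0285 -9.8
31.0 0.0111 0.0353 -12.8
34.0 0.0145 0.0419 -15.8
37.0 0.0182 0.0484 -18.8
40.0 0.0222 0.0546 -21.8
```

```bash
python3 -m crank '[{"offset":[0.0013,0.0073,0],"spin":-2.3},{"offset":[0.0032,0.0145,0],"spin":-5.3},{"offset":[0.0055,0.0216,0],"spin":-8.3},{"offset":[0.0081,0.0285,0],"spin":-11.3},{"offset":[0.0111,0.0353,0],"spin":-14.3},{"offset":[0.0145,0.0419,0],"spin":-17.3},{"offset":[0.0182,0.0484,0],"spin":-20.3},{"offset":[0.0222,0.0546,0],"spin":-23.3}]'
python3 st.py 191.9 41.5 52 110 1.5
```

```text
clock: 17.05
eef_pos: [482.4, 43.7, 12.0]
eef_rot: [3.137, -0.0, -0.659]
wrist_force: [0.8, -7.4, -1.6]
finger_gap: 15.7
t 17.05 z 12.0 r 141.7 polar 145.8 yaw -37.8 Ftan -5.64 Frad -4.79 Fz -1.61 Mz [-1.23 -0.06 -0.23] gap 15.7
41.5 0.0022 0.0033 0.2
43.0 0.0044 0.0063 -1.3
44.5 0.0067 0.0092 -2.8
46.0 0.0091 0.0121 -4.3
47.5 0.0115 0.0149 -5.8
49.0 0.014 0.0176 -7.3
50.5 0.0166 0.0203 -8.8
52.0 0.0192 0.0229 -10.3
```

```bash
python3 -m crank '[{"offset":[0.0044,0.0063,0],"spin":-2.7},{"offset":[0.0067,0.0092,0],"spin":-4.2},{"offset":[0.0091,0.0121,0],"spin":-5.7},{"offset":[0.0115,0.0149,0],"spin":-7.2},{"offset":[0.014,0.0176,0],"spin":-8.7},{"offset":[0.0166,0.0203,0],"spin":-10.1},{"offset":[0.0192,0.0229,0],"spin":-11.5},{"offset":[0.0192,0.0229,0],"spin":-11.5}]'
python3 st.py 147 0 0; python3 tip.py | tail -2
```

```text
clock: 17.72
eef_pos: [501.3, 66.4, 11.8]
eef_rot: [3.136, 0.0, -0.861]
wrist_force: [-2.3, -6.3, -0.9]
finger_gap: 15.5
t 17.7167 z 11.8 r 141.8 polar 133.8 yaw -49.3 Ftan -6.04 Frad -2.99 Fz -0.89 Mz [-0.9   0.32 -0.31] gap 15.5
0.0 -0.0116 -0.0127 8.3
t 135:120 138:104 141:91 144:83 147:82 150:87 153:93 156:96 159:98 162:99 165:100 168:101 171:101 174:101 177:102 180:100 183:96 186:88 189:82 192:79 195:86 198:93 201:97 204:99 207:99 210:99 213:99
s 0:213 3:206 6:189 9:169 12:146 15:122 18:100 21:82 24:63 27:57 30:52 33:54 36:58 39:61 42:60 45:60 48:62 51:62 54:62 57:61 60:58 63:55 66:49 69:49 72:50 75:49 78:50 81:51 84:50 87:48 90:46 93:48 96:49 99:50
```

```bash
python3 -m crank '[{"offset":[-0.006,-0.006,0],"spin":4},{"offset":[-0.0115,-0.0125,0],"spin":9},{"offset":[-0.0145,-0.0101,0],"spin":9},{"offset":[-0.0205,-0.0055,0],"spin":9},{"offset":[-0.028,0.0003,0],"spin":9},{"offset":[-0.037,0.0073,0],"spin":9},{"offset":[-0.046,0.0143,0],"spin":9},{"offset":[-0.046,0.0143,0],"spin":9}]'
python3 - <<'E'
from h import *
import time
t=manip.camera("top")
st=manip.read_state();p=st["eef_pos"];print(p,np.degrees(st["eef_rot"]),st["wrist_force"])
C=np.array([599.7,-35.6]);yaw=np.degrees(st["eef_rot"][2])
for r,a in((190,148),(190,154),(190,161),(190,167.5),(190,174),(190,180),(189,186),(187,191.7)):
  q=C+r*np.array([np.cos(np.radians(a)),np.sin(np.radians(a))])-[.1,.3]-p[:2];print(a,np.round(q/1000,4),round(a-180-yaw,1))
E
```

```text
clock: 18.58
eef_pos: [453.3, 82.0, 11.8]
eef_rot: [3.136, 0.001, -0.701]
wrist_force: [0.2, -0.5, -1.1]
finger_gap: 15.2
[454.34258241  81.42878366  11.96144599] [ 1.79687921e+02  1.13584459e-02 -4.01720830e+01] [-0.12911609 -1.22893002 -1.54915127]
148 [-0.0159 -0.0166] 8.2
154 [-0.0255 -0.034 ] 14.2
161 [-0.0344 -0.0555] 21.2
167.5 [-0.0402 -0.0762] 27.7
174 [-0.0437 -0.0975] 34.2
180 [-0.0447 -0.1173] 40.2
186 [-0.0427 -0.1371] 46.2
191.7 [-0.0379 -0.1553] 51.9
```

```bash
python3 -m crank '[{"offset":[-0.0159,-0.0166,0],"spin":7},{"offset":[-0.0255,-0.034,0],"spin":14},{"offset":[-0.0344,-0.0555,0],"spin":21},{"offset":[-0.0402,-0.0762,0],"spin":27.7},{"offset":[-0.0437,-0.0975,0],"spin":34.2},{"offset":[-0.0447,-0.1173,0],"spin":40.2},{"offset":[-0.0427,-0.1371,0],"spin":46.2},{"offset":[-0.0379,-0.1553,0],"spin":51.9}]'
python3 tip.py >/dev/null; python3 tip.py; python3 st.py 191.9 0 0
```

```text
clock: 19.3
eef_pos: [416.4, -75.1, 12.2]
eef_rot: [3.136, -0.0, 0.209]
wrist_force: [0.1, 0.6, -1.4]
finger_gap: 15.5
[416.32787216 -73.27637728  11.90934228] 11.639837224510718 [-0.01774182  0.38536943 -1.52510161]
t 0.63 71 lateral: at a, slope deg 0.9 0.5 amax 119.2
s 0.63 104 lateral: at a, slope deg 1.3 -1.7 amax 119.9
t (60, 2.0, 205) (65, 2.1, 202) (70, 1.9, 202) (75, 2.1, 211) (80, 1.9, 204) (85, 1.8, 207) (90, 1.9, 211) (95, 1.6, 201) (100, 1.8, 204) (105, 2.2, 214) (110, 1.9, 204) (115, 2.2, 202) (120, 0.8, 183) (125, 0.2, 156)
s (60, 0.7, 239) (65, 0.1, 245) (70, 0.4, 244) (75, 0.5, 245) (80, 0.5, 242) (85, 0.0, 247) (90, -0.2, 251) (95, 0.0, 251) (100, 0.0, 245) (105, -0.2, 248) (110, -0.3, 253) (115, -0.3, 251) (120, -0.4, 195) (125, -9.6, 100)
t 135:116 138:101 141:88 144:80 147:79 150:85 153:92 156:95 159:96 162:97 165:97 168:98 171:98 174:99 177:99 180:98 183:93 186:85 189:79 192:76 195:83 198:90 201:93 204:95 207:96 210:96 213:96
s 0:203 3:198 6:185 9:171 12:165 15:168 18:173 21:185 24:198 27:203 30:207 33:209 36:210 39:210 42:209 45:209 48:203 51:191 54:178 57:168 60:170 63:181 66:193 69:201 72:206 75:208 78:209 81:207 84:206 87:204 90:197 93:187 96:175 99:165
t 19.7 z 12.0 r 186.9 polar 191.5 yaw 11.7 Ftan -0.65 Frad 0.51 Fz -0.5 Mz [ 0.    0.07 -0.02] gap 15.2
0.0 0.0421 0.0232 -7.8
```

Same pose as last time; insert the same way.

```bash
python3 -m crank '[{"offset":[0.006,0.0012,0],"spin":0.2},{"offset":[0.012,0.0024,0],"spin":0.2},{"offset":[0.016,0.0033,0],"spin":0.2},{"offset":[0.019,0.0039,0],"spin":0.2},{"offset":[0.022,0.0045,0],"spin":0.2},{"offset":[0.0245,0.005,0],"spin":0.2},{"offset":[0.027,0.0056,0],"spin":0.2},{"offset":[0.027,0.0056,0],"spin":0.2}]'
python3 st.py 191.9 0 0
python3 -m crank '[{"offset":[0.003,0.0006,0],"spin":0},{"offset":[0.006,0.0012,0],"spin":0},{"offset":[0.009,0.0019,0],"spin":0},{"offset":[0.012,0.0025,0],"spin":0},{"offset":[0.0145,0.003,0],"spin":0},{"offset":[0.017,0.0035,0],"spin":0},{"offset":[0.017,0.0035,0],"spin":0},{"offset":[0.017,0.0035,0],"spin":0}]'
python3 st.py 191.9 -2 21 110
```

```text
clock: 20.37
eef_pos: [443.7, -67.6, 11.9]
eef_rot: [3.136, 0.0, 0.208]
wrist_force: [-0.2, -0.1, -1.3]
finger_gap: 15.2
t 20.3667 z 11.9 r 159.0 polar 191.5 yaw 11.9 Ftan -0.09 Frad 0.21 Fz -1.29 Mz [0.01 0.02 0.01] gap 15.2
0.0 0.0148 0.0176 -8.0
clock: 21.03
eef_pos: [461.0, -64.1, 12.0]
eef_rot: [3.136, -0.0, 0.208]
wrist_force: [1.4, -1.2, -2.6]
finger_gap: 15.1
t 21.0333 z 12.0 r 141.4 polar 191.5 yaw 11.9 Ftan -1.5 Frad -1.17 Fz -2.56 Mz [-0.29 -0.2  -0.24] gap 15.1
-2.0 -0.0019 0.0092 -6.0
1.0 -0.0027 0.0166 -9.0
4.0 -0.0031 0.024 -12.0
7.0 -0.0032 0.0314 -15.0
10.0 -0.0028 0.0388 -18.0
13.0 -0.002 0.0462 -21.0
16.0 -0.0009 0.0535 -24.0
19.0 0.0006 0.0608 -27.0
```

```bash
python3 -m crank '[{"offset":[-0.001,0.0045,0],"spin":-4},{"offset":[-0.0019,0.0092,0],"spin":-8},{"offset":[-0.0023,0.0129,0],"spin":-9.5},{"offset":[-0.0027,0.0166,0],"spin":-10.5},{"offset":[-0.0029,0.0203,0],"spin":-12},{"offset":[-0.0031,0.024,0],"spin":-13.5},{"offset":[-0.0032,0.0277,0],"spin":-15},{"offset":[-0.0032,0.0314,0],"spin":-16.5}]'
cat > fl.py <<'E'
from h import *
import sys
C=np.array([599.7,-35.6])
T=[]
for i in range(3):
  s=manip.read_state();B=s['eef_pos'][:2]+[.1,.3]-C;F=s['wrist_force'];T.append((B[0]*F[1]-B[1]*F[0])/1000+s['moment'][2])
  if i<2: tp=manip.camera("top" if i else "side")
po=np.degrees(np.arctan2(B[1],B[0]))%360;y=np.degrees(s['eef_rot'][2])
print('t',round(s['clock'],2),'polar',po.round(2),'r',np.hypot(*B).round(1),'yaw',y.round(1),'T',np.round(T,3),'Mz',s['moment'][2].round(2))
g=cv2.cvtColor(tp["pixels"],cv2.COLOR_RGB2GRAY);A=np.arange(135,215,1.);a=np.radians(A)
M=np.array([[proj(tp,[C[0]+r*np.cos(x),C[1]+r*np.sin(x),82]) for x in a] for r in np.arange(30,37,1.)],np.float32)
v=cv2.remap(g,M[...,0],M[...,1],cv2.INTER_LINEAR).astype(float).mean(0)
from scipy.signal import find_peaks
k=find_peaks(-cv2.GaussianBlur(v.reshape(1,-1),(9,1),2)[0],prominence=4)[0]
print('lines',A[k],[round(float((A[i-5:i+6]*np.clip(v[max(i-8,0):i+9].max()-v[i-5:i+6]-4,0,None)).sum()/np.clip(v[max(i-8,0):i+9].max()-v[i-5:i+6]-4,0,None).sum()),1) for i in k if 5<=i<len(A)-6])
U=lambda q:np.array([np.cos(np.radians(q)),np.sin(np.radians(q))])
if len(sys.argv)>1:
  for k in np.arange(float(sys.argv[1]),float(sys.argv[1])+9,1.5): print(k,*np.round((32*U(191.9-k)+110*U(191.9-k-8)-B)/1000,4),round(191.9-k-189.5-y,1))
E
python3 fl.py 8.5
```

```text
clock: 21.7
eef_pos: [458.1, -32.9, 12.1]
eef_rot: [3.135, -0.001, -0.081]
wrist_force: [2.6, -7.5, -1.9]
finger_gap: 15.2
t 21.8 polar 178.73 r 141.6 yaw -4.6 T [0.665 0.553 0.586] Mz -0.35
lines [145. 191.] [145.2, 190.6]
8.5 -0.0 0.0038 -1.5
10.0 0.0002 0.0075 -3.0
11.5 0.0005 0.0112 -4.5
13.0 0.0009 0.0149 -6.0
14.5 0.0015 0.0185 -7.5
16.0 0.0021 0.0222 -9.0
```

```bash
python3 -m crank '[{"offset":[0,0.0015,0],"spin":-0.6},{"offset":[0,0.003,0],"spin":-1.2},{"offset":[0.0001,0.0045,0],"spin":-1.8},{"offset":[0.0001,0.006,0],"spin":-2.4},{"offset":[0.0002,0.0075,0],"spin":-3},{"offset":[0.0003,0.009,0],"spin":-3.6},{"offset":[0.0004,0.01,0],"spin":-4},{"offset":[0.0005,0.0112,0],"spin":-4.5}]'
python3 fl.py 13
```

```text
clock: 22.47
eef_pos: [458.7, -22.0, 12.2]
eef_rot: [3.135, -0.002, -0.16]
wrist_force: [2.8, -6.4, -1.8]
finger_gap: 15.7
t 22.57 polar 174.34 r 141.6 yaw -9.2 T [0.55  0.62  0.493] Mz -0.37
lines [143. 187.] [143.0, 186.7]
13.0 0.0003 0.0041 -1.4
14.5 0.0008 0.0077 -2.9
16.0 0.0014 0.0114 -4.4
17.5 0.0021 0.015 -5.9
19.0 0.0029 0.0187 -7.4
20.5 0.0038 0.0223 -8.9
```

```bash
python3 -m crank '[{"offset":[0.0001,0.0014,0],"spin":-0.5},{"offset":[0.0002,0.0028,0],"spin":-1},{"offset":[0.0003,0.0041,0],"spin":-1.4},{"offset":[0.0005,0.0056,0],"spin":-2},{"offset":[0.0008,0.0071,0],"spin":-2.6},{"offset":[0.001,0.0085,0],"spin":-3.2},{"offset":[0.0012,0.01,0],"spin":-3.8},{"offset":[0.0014,0.0114,0],"spin":-4.4}]'
python3 fl.py 17.5
```

```text
clock: 23.23
eef_pos: [460.3, -11.0, 12.3]
eef_rot: [3.134, -0.003, -0.238]
wrist_force: [1.7, -6.1, -2.7]
finger_gap: 15.4
t 23.33 polar 169.83 r 141.5 yaw -13.6 T [0.443 0.433 0.467] Mz -0.3
lines [141. 182.] [141.3, 181.9]
17.5 0.0005 0.004 -1.5
19.0 0.0013 0.0076 -3.0
20.5 0.0022 0.0112 -4.5
22.0 0.0032 0.0148 -6.0
23.5 0.0043 0.0183 -7.5
25.0 0.0055 0.0219 -9.0
```

```bash
python3 -m crank '[{"offset":[0.0002,0.0014,0],"spin":-0.5},{"offset":[0.0004,0.0028,0],"spin":-1},{"offset":[0.0005,0.004,0],"spin":-1.5},{"offset":[0.0008,0.0054,0],"spin":-2.1},{"offset":[0.0011,0.0068,0],"spin":-2.7},{"offset":[0.0014,0.0082,0],"spin":-3.3},{"offset":[0.0018,0.0097,0],"spin":-3.9},{"offset":[0.0022,0.0112,0],"spin":-4.5}]'
python3 fl.py 22
```

```text
clock: 24.0
eef_pos: [462.7, -0.2, 12.4]
eef_rot: [3.134, -0.003, -0.317]
wrist_force: [2.3, -7.4, -2.9]
finger_gap: 15.7
t 24.1 polar 165.35 r 141.5 yaw -18.1 T [0.742 0.554 0.456] Mz -0.3
lines [177.] [177.1]
22.0 0.0008 0.004 -1.5
23.5 0.0019 0.0075 -3.0
25.0 0.0031 0.0111 -4.5
26.5 0.0044 0.0145 -6.0
28.0 0.0057 0.018 -7.5
29.5 0.0072 0.0214 -9.0
```

```bash
python3 -m crank '[{"offset":[0.0002,0.0014,0],"spin":-0.5},{"offset":[0.0005,0.0028,0],"spin":-1},{"offset":[0.0008,0.004,0],"spin":-1.5},{"offset":[0.0012,0.0054,0],"spin":-2.1},{"offset":[0.0016,0.0068,0],"spin":-2.7},{"offset":[0.0021,0.0082,0],"spin":-3.3},{"offset":[0.0026,0.0097,0],"spin":-3.9},{"offset":[0.0031,0.0111,0],"spin":-4.5}]'
python3 fl.py 26.5
```

```text
clock: 24.77
eef_pos: [466.0, 10.4, 12.4]
eef_rot: [3.133, -0.004, -0.396]
wrist_force: [2.3, -8.1, -4.4]
finger_gap: 15.6
t 24.87 polar 160.85 r 141.4 yaw -22.7 T [0.657 0.59  0.497] Mz -0.28
lines [172.] [172.3]
26.5 0.0011 0.0039 -1.4
28.0 0.0025 0.0074 -2.9
29.5 0.0039 0.0108 -4.4
31.0 0.0055 0.0142 -5.9
32.5 0.0071 0.0175 -7.4
34.0 0.0088 0.0208 -8.9
```

```bash
python3 -m crank '[{"offset":[0.0004,0.0013,0],"spin":-0.5},{"offset":[0.0007,0.0026,0],"spin":-1},{"offset":[0.0011,0.0039,0],"spin":-1.5},{"offset":[0.0016,0.0053,0],"spin":-2.1},{"offset":[0.0022,0.0067,0],"spin":-2.7},{"offset":[0.0027,0.0081,0],"spin":-3.3},{"offset":[0.0033,0.0095,0],"spin":-3.9},{"offset":[0.0039,0.0108,0],"spin":-4.4}]'
python3 fl.py 31
```

```text
clock: 25.53
eef_pos: [470.0, 20.6, 12.3]
eef_rot: [3.132, -0.005, -0.473]
wrist_force: [2.3, -8.9, -3.4]
finger_gap: 15.6
t 25.63 polar 156.43 r 141.4 yaw -27.1 T [0.625 0.671 0.716] Mz -0.36
lines [169.] [168.7]
31.0 0.0014 0.004 -1.5
32.5 0.0031 0.0074 -3.0
34.0 0.0048 0.0107 -4.5
35.5 0.0066 0.0139 -6.0
37.0 0.0085 0.0171 -7.5
38.5 0.0104 0.0202 -9.0
```

```bash
python3 -m crank '[{"offset":[0.0005,0.0013,0],"spin":-0.5},{"offset":[0.0009,0.0027,0],"spin":-1},{"offset":[0.0014,0.004,0],"spin":-1.5},{"offset":[0.002,0.0052,0],"spin":-2},{"offset":[0.0026,0.0063,0],"spin":-2.5},{"offset":[0.0033,0.0078,0],"spin":-3.2},{"offset":[0.004,0.0092,0],"spin":-3.9},{"offset":[0.0048,0.0107,0],"spin":-4.5}]'
python3 fl.py 35.5
```

```text
clock: 26.3
eef_pos: [474.8, 30.5, 12.3]
eef_rot: [3.131, -0.005, -0.553]
wrist_force: [1.4, -10.4, -3.2]
finger_gap: 15.5
t 26.4 polar 151.94 r 141.4 yaw -31.6 T [0.801 0.768 0.678] Mz -0.37
lines [164.] [164.1]
35.5 0.0018 0.0039 -1.5
37.0 0.0037 0.0071 -3.0
38.5 0.0056 0.0103 -4.5
40.0 0.0077 0.0134 -6.0
41.5 0.0098 0.0164 -7.5
43.0 0.012 0.0194 -9.0
```

```bash
python3 -m crank '[{"offset":[0.0005,0.0011,0],"spin":-0.4},{"offset":[0.0011,0.0024,0],"spin":-0.9},{"offset":[0.0018,0.0039,0],"spin":-1.5},{"offset":[0.0021,0.0045,0],"spin":-1.8},{"offset":[0.0026,0.0054,0],"spin":-2.2},{"offset":[0.003,0.006,0],"spin":-2.5},{"offset":[0.003,0.006,0],"spin":-2.5},{"offset":[0.003,0.006,0],"spin":-2.5}]'
python3 fl.py 38
```

```text
clock: 27.07
eef_pos: [477.7, 35.7, 12.1]
eef_rot: [3.13, -0.006, -0.596]
wrist_force: [1.0, -9.5, -1.5]
finger_gap: 15.4
t 27.17 polar 149.57 r 141.4 yaw -34.2 T [0.813 0.779 0.658] Mz -0.36
lines [162. 208.] [161.9, 207.7]
38.0 0.0021 0.0041 -1.4
39.5 0.0041 0.0072 -2.9
41.0 0.0062 0.0103 -4.4
42.5 0.0084 0.0133 -5.9
44.0 0.0107 0.0162 -7.4
45.5 0.013 0.0191 -8.9
```

```bash
python3 -m crank '[{"offset":[-0.0054,-0.0104,0],"spin":6.6},{"offset":[-0.0107,-0.0207,0],"spin":13.2},{"offset":[-0.0147,-0.0192,0],"spin":13.2},{"offset":[-0.0217,-0.0165,0],"spin":13.2},{"offset":[-0.0317,-0.0126,0],"spin":13.2},{"offset":[-0.0417,-0.0088,0],"spin":13.2},{"offset":[-0.0517,-0.005,0],"spin":13.2},{"offset":[-0.0555,-0.0035,0],"spin":13.2}]'
python3 fl.py; python3 fl.py | tail -1; python3 -c "
from cell import manip
s=manip.read_state();print(s['eef_pos'],s['eef_rot'])"
```

```text
clock: 27.83
eef_pos: [420.8, 32.8, 12.0]
eef_rot: [3.13, -0.005, -0.366]
wrist_force: [-0.5, -0.4, -2.7]
finger_gap: 15.5
t 27.93 polar 158.93 r 190.4 yaw -20.9 T [ 0.128 -0.047  0.101] Mz 0.03
lines [162. 208.] [161.9, 207.9]
lines [162. 208.] [162.0, 208.0]
[422.66275787  32.25421276  12.32154308] [ 3.130616   -0.00632134 -0.36565951]
```

```bash
python3 -m crank '[{"offset":[-0.005,0,0.02],"spin":0},{"offset":[-0.007,-0.01,0.048],"spin":0},{"offset":[-0.007,-0.045,0.05],"spin":0},{"offset":[-0.007,-0.085,0.05],"spin":0},{"offset":[-0.007,-0.125,0.05],"spin":0},{"offset":[-0.007,-0.165,0.05],"spin":0},{"offset":[-0.0,-0.2,0.05],"spin":-1},{"offset":[0.02,-0.23,0.05],"spin":-2}]'
python3 -m crank '[{"offset":[0.01,-0.03,0],"spin":0},{"offset":[0.02,-0.06,0],"spin":0},{"offset":[0.03,-0.09,0],"spin":0},{"offset":[0.032,-0.115,0],"spin":0},{"offset":[0.033,-0.13,0],"spin":0},{"offset":[0.033,-0.135,0],"spin":0},{"offset":[0.033,-0.135,0],"spin":0},{"offset":[0.033,-0.135,0],"spin":0}]'
python3 -c "
from cell import manip
manip.camera('top');s=manip.read_state();print(s['eef_pos'],s['eef_rot'])"
```

```text
clock: 28.7
eef_pos: [441.7, -200.6, 62.4]
eef_rot: [3.13, -0.006, -0.403]
wrist_force: [0.5, 0.1, -1.7]
finger_gap: 15.3
clock: 29.37
eef_pos: [474.6, -335.0, 62.1]
eef_rot: [3.131, -0.006, -0.403]
wrist_force: [-1.0, 1.3, -0.5]
finger_gap: 15.5
[ 474.72079128 -334.70515339   62.34205003] [ 3.13065778 -0.0057818  -0.40272483]
```

```bash
python3 -m crank '[{"offset":[0.0017,-0.0011,-0.015],"spin":0},{"offset":[0.0017,-0.0011,-0.035],"spin":0},{"offset":[0.0017,-0.0011,-0.048],"spin":0},{"offset":[0.0017,-0.0011,-0.055],"spin":0},{"offset":[0.0017,-0.0011,-0.06],"spin":0},{"offset":[0.0017,-0.0011,-0.0625],"spin":0},{"offset":[0.0017,-0.0011,-0.0655],"spin":0},{"offset":[0.0017,-0.0011,-0.0655],"spin":0}]'
python3 -c "
from h import *
s=manip.camera('side');S=manip.read_state();print(S['eef_pos'],S['wrist_force'])
cv2.imwrite('pics/d1.png',cv2.resize(s['pixels'][130:195,270:345,::-1],(690,598),interpolation=cv2.INTER_CUBIC))"
```

```text
clock: 30.08
eef_pos: [476.5, -335.7, -3.0]
eef_rot: [3.131, -0.006, -0.403]
wrist_force: [0.3, 1.1, -2.8]
finger_gap: 15.7
[ 476.58519846 -335.82244442   -2.82125443] [-0.35698254  0.22954922 -1.16458102]
```

View pics/d1.png

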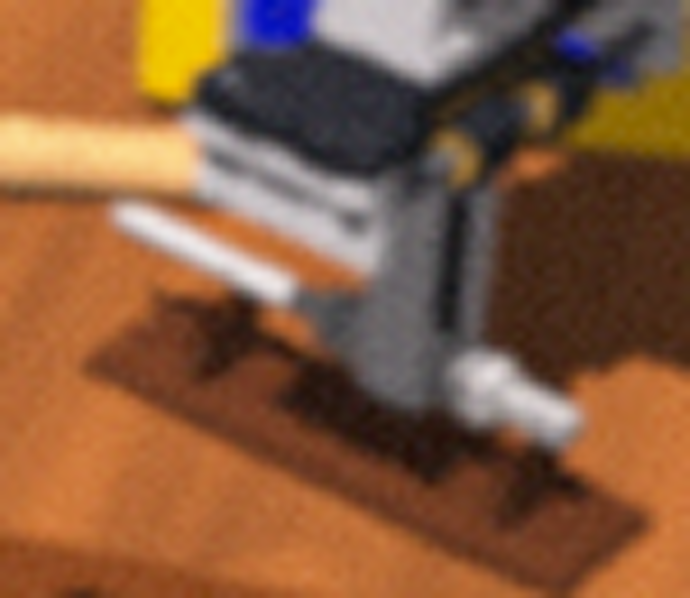

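```bash
python3 -m crank '[{"offset":[0,0,-0.002],"spin":0},{"offset":[0,0,-0.004],"spin":0},{"offset":[0,0,-0.006],"spin":0},{"offset":[0,0,-0.0075],"spin":0},{"offset":[0,0,-0.009],"spin":0},{"offset":[0,0,-0.01],"spin":0},{"offset":[0,0,-0.01],"spin":0},{"offset":[0,0,-0.01],"spin":0}]'
```

```text
clock: 30.8
eef_pos: [476.5, -336.0, -12.8]
eef_rot: [3.13, -0.006, -0.403]
wrist_force: [-0.2, -1.1, -0.8]
finger_gap: 15.4
```

```bash
python3 -m crank '[{"offset":[0,0,-0.0003],"spin":0},{"offset":[0,0,-0.0003],"spin":0},{"offset":[0,0,-0.0003],"spin":0},{"offset":[0,0,-0.0003],"spin":0},{"offset":[0,0,-0.0003],"spin":0},{"offset":[0,0,-0.0003],"spin":0},{"offset":[0,0,-0.0003],"spin":0},{"offset":[0,0,-0.0003],"spin":0}]' 0.5 40
python3 -m crank '[{"offset":[0,0,0.01],"spin":0},{"offset":[0,0,0.03],"spin":0},{"offset":[0,0,0.06],"spin":0},{"offset":[0,0,0.09],"spin":0},{"offset":[0,0,0.12],"spin":0},{"offset":[-0.03,0,0.14],"spin":0},{"offset":[-0.07,-0.01,0.14],"spin":0},{"offset":[-0.11,-0.02,0.14],"spin":0}]'
python3 -m crank '[{"offset":[-0.04,-0.01,0],"spin":0},{"offset":[-0.08,-0.02,0],"spin":0},{"offset":[-0.1,-0.03,0],"spin":0},{"offset":[-0.1,-0.03,0],"spin":0},{"offset":[-0.1,-0.03,0],"spin":0},{"offset":[-0.1,-0.03,0],"spin":0},{"offset":[-0.1,-0.03,0],"spin":0},{"offset":[-0.1,-0.03,0],"spin":0}]'
python3 - <<'E'
from h import *
t=manip.camera("top");s=manip.camera("side")
a=cv2.resize(t["pixels"][185:265,295:375,::-1],(390,390),interpolation=cv2.INTER_CUBIC)
b=cv2.resize(s["pixels"][140:205,270:335,::-1],(390,390),interpolation=cv2.INTER_CUBIC)
cv2.imwrite("pics/end.png",np.hstack([a,b]))
for nm,p in(("t",t),("s",s)):
  for d in manip.masks_of(p,"bar")[:1]:
    X=np.array([ray(p,q,35)[:2] for q in np.argwhere(d["mask"])[:,::-1]]);mu=X.mean(0);w,v=np.linalg.eigh(np.cov(X.T));u=v[:,1]*np.sign(v[0,1]);pr=(X-mu)@u
    print(nm,d["conf"],mu,np.degrees(np.arctan2(u[1],u[0])),pr.min(),pr.max())
E
python3 fl.py
```

```text
clock: 31.47
eef_pos: [476.6, -336.0, -13.1]
eef_rot: [3.13, -0.006, -0.403]
wrist_force: [-0.9, 0.4, 0.4]
finger_gap: 47.3
clock: 32.13
eef_pos: [366.0, -356.0, 128.8]
eef_rot: [3.129, -0.009, -0.401]
wrist_force: [0.7, 0.1, -0.6]
finger_gap: 47.0
clock: 32.8
eef_pos: [266.8, -385.5, 128.8]
eef_rot: [3.129, -0.009, -0.399]
wrist_force: [-0.3, -0.2, -0.4]
finger_gap: 47.2
t 0.79 [ 501.95129952 -345.65887044] -22.683684727674216 -85.70017764202339 93.34930272851645
s 0.55 [ 480.34824478 -334.98344832] -24.687712689369338 -59.78115108731829 58.373505810054034
t 33.1 polar 226.38 r 483.3 yaw -22.9 T [ 0.131 -0.443 -0.418] Mz 0.01
lines [162. 208.] [162.0, 208.0]
```

View pics/end.png

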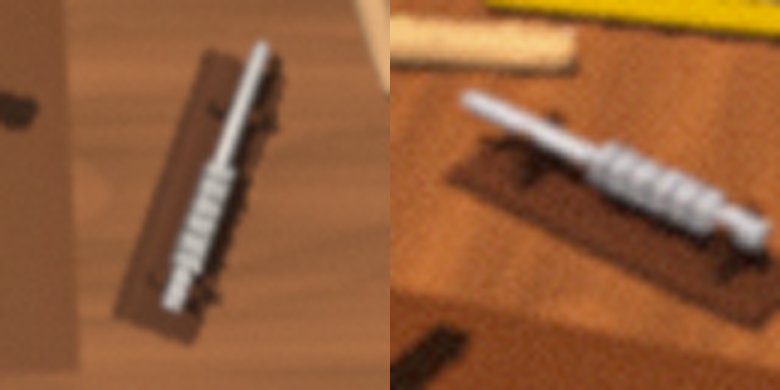

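```bash
python3 -c "
from cell import manip
print(manip.sign_off())"
```

```text
the job is handed in; nothing more can be done
None
```

I pressed the watch, laid the bar back in its rest and handed the job in at about 33 s of the 72 s allowed. The sign-off gave no verdict.

**Turning:** I turned the collar clockwise in three bar insertions, not two. The first swing turned the collar only 60°. The next hole on would then have been right beside a pillar, so I used the one before it.

**Total turn:** The collar turned about 133.5° (60 + 45 + 28), read from its dark lines in the top camera. That reading did not change after I withdrew the bar.

**Touch:** The wrist torque rose from about 0.55 to about 0.77 N m, which puts first touch near 120° and the stop about 14° past it. The readings are noisy: ±0.1 N m is about ±6°. For any touch from 106° to 126°, this stop would be 7 to 28° past it, inside the 6 to 29° window. I could not measure the pad force directly.

**Bar:** The last pictures show the bar lying in both notches. The top-view fit puts its origin within about 1 mm of where it started, at −22.7° both before and after. The side-view fit disagreed (−24.7°), but that mask covered only part of the bar. The ends of the bar seen in the side picture matched the starting position.

**Problems:**
- **First grasp:** it closed on air above the bar, because the fingertips stood about 30 mm higher than the reported tool height. I corrected for this from the pictures and worked in relative heights after that.
- **Other things on the bench:** I did not check the loose items in the final pictures. No contact with them showed in the wrist force.

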